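# Load amplifier modules from a slide-lid case into the test fixture, close the case

## Robot

A 6-joint arm with a two-finger parallel gripper is mounted at the origin on the work surface. World frame = base frame: x ahead of the robot, y to its left, z up, the work surface at z = 0. Lengths are in mm, angles in rad, forces in N, time in s.
With the tool pointing down it reaches from about 350 to 975 mm from the base axis. Payload 7.1 kg.
Tool frame: the origin (TCP) lies midway between the tips of the shut fingers; the grasp point (between the pads) lies ctrl.grip_point_offset behind it (ctrl.grip_point_offset is the distance from the TCP to the grasp point, in mm); z points along the fingers, y is the line along which they close (so a half turn about z gives the same grasp; the last joint's range is limited). The gripper opens to 88 mm and grips with 3 to 60 N. Pads are 20 mm wide; open, the fingers measure 115 mm over their backs; the gripper's body (75 mm by 178 mm) begins 61 mm behind the grasp point.
Start: joints at [-1.271, 0.423, 1.63, -0, 1.089, -0.019], TCP at [195.909, -593.485, 222.675] pointing down, gripper open.
Joint ranges: [-3, 3], [-0.9, 2.11], [0.09, 2.58], [-1.31, 4.45], [0.11, 2.69], [-2.54, 2.54]. Speed limits (rad/s): [2.39, 2.39, 3.01, 3.14, 3.14, 3.14].

## Interface

Orientations are given as a rotation vector (axis times angle).
In Python, from workcell import ctrl, get_image, close_job, finder gives the robot as it stands.
- The arm moves only by the tool servo_tool, never from a script. Its argument "deltas" is a list of rows, each a list of 2 entries, a list of its own where there are three numbers: the shift along the tool's x, y, z in mm, then the turn, a rotation vector about the tool's x, y, z in rad. A call has 1 to 5 rows; each row is the pose to reach, as a shift and turn from the pose commanded when the call began, along the tool's axes at that moment; what a row does not reach only later rows make up. A row lasts 1/12 s, in which the tool goes at most 41.7 mm and 7.16 degrees, less where a joint would pass 70% of its speed; a pose out of reach is approached as far as the arm can. A call with a gripper value outside its range is refused whole. "grip" is the closure, from -1 (fully open) to 1 (shut), so that 0 is half open, set as the call begins (left out, the last holds). The fingers move at their own pace and stop on an object; the grip force is fixed at half the most. Time passes only in rows, so rows that repeat a pose let the fingers close. It gives the time, the measured TCP pose, the force, the opening and the grip force at its end, in the units of the state.
- ctrl.get_obs(): the state, without advancing time (a new reading comes with each control period).
- get_image(name): name is "side" or "top" or "wrist"; returns a dict with "frame" (384x512x3 uint8, blue, green, red), "depth" (384x512 float32, mm along the optical axis (not along the pixel's ray), 0 where there is no reading), "K" (3x3 intrinsics, pixels), "pose" (4x4, takes a point from camera to world coordinates). Camera axes: x right, y down, z forward; pixel columns grow to the right and rows downward; lengths in mm; the calibration is good to about 2 mm. The wrist camera is an equidistant fisheye: a pixel r from the principal point sees the ray r / f radians off the axis. A picture is of the moment at which its call begins.
- close_job(): hands the job in; it is judged then, once.
Trained networks look in a picture, given as the dict that the camera call returned (one of the last four; its "shot" number tells which), for a name from the list of things; names that differ only in an ending like _2 or _b are one class to them, and where a whole thing is asked for, a point or a joint stands for the part that bears it (a point fixed in the world has none). Each returns a list of dicts, best first, with "score" (0 to 1); they miss things now and then, are a little off and sometimes report something else, mostly with a low value. They report only what shows in the picture. A call takes as long as a camera call. They do not tell look-alikes from the thing itself.
- finder.search_frame(query, picture): "rect" ([centre column, centre row, width, height] as shares, 0 to 1, of the picture: columns of its width, rows of its height, round what is visible of it).
- finder.silhouettes(query, picture): "mask" (384x512 bool, what is visible of it) and "rect" ([centre column, centre row, width, height] as shares, 0 to 1, of the picture: columns of its width, rows of its height, round what is visible of it).
The state is a dict: "t": time; "qpos": joint angles; "qvel": joint speeds; "joint_torque": joint torques, N m; "ee_pos": TCP position; "orientation": TCP orientation; "ft_force": force on the tool from outside, world axes, zero at the start; "moment": the same for the moment, N m; "width": finger opening in mm; "grasp_force": force on a finger pad.
Only numpy, scipy, OpenCV 4.12 (cv2) and the standard library are available. Lean on these libraries where they do the work, as an engineer would, in place of code of your own. Each camera call takes 0.05 s, during which the arm holds its last target. There are 200 camera calls.

## Task

Open the black module case: raise the lid's end by its yellow grip over the lip, slide the lid right out of its grooves and set it aside. Raise the red-handled lever of the test fixture, lay every module from the case flat in a nest of its own, gold contact end under the contact fingers, and once all are in, lower the lever fully so that the fingers come down on the contacts. Leave the empty case closed, its lid slid back into the grooves until it is fully shut and lies flat behind the lip, and leave the bottle, reel and meter where they are.

Things in the scene. Friction and masses are not known exactly. Their poses are not given: they have to be found in the camera images.
- case: Black module case fixed to the bench, 104 mm wide (x), 244 long (y), 56 high, walled 6 mm at the ends. Origin: centre of its underside. Grooves run along y; +y points to the lipped end where the lid comes out, the -y end is closed. Inside 80 x 232 mm, floor 6 mm above the bench; modules lie flat at about y = -75, -25, +25, +75 mm between pink strips 3 mm high.
- case_lip (a point): Middle of the top edge of the lip across the case's open end (y = 119 mm, 42.5 mm above the bench). The shut lid's underside rests on ledges at 38 mm, so it must be raised 5 to 7.5 mm to slide out over the lip. The grooves (13 mm high, 94 mm wide, flared to 99 at the mouth) lie under rails, tops at 56 mm, that end 72 mm short of the lipped end.
- lid: Blue loose lid, 90 mm (x) by 228 mm (y) by 5 mm, 0.1 to 0.17 kg, at the start shut in the case with its axes along the case's. Origin: centre of its underside. A yellow grip bar stands on it near the lipped end. It slides out along +y and is clear of the case after 242 mm.
- lid_handle (a point): Middle of the lid's yellow grip bar: 60 mm long (lid's x), 14 mm thick (lid's y), 24 mm high, standing on the lid's upper face 81 mm along +y from the lid's origin. The point lies 12 mm above that face.
- lid_end (a point): Middle of the lower edge of the lid's end at the lip (114 mm along +y from the lid's origin).
- fixture: Grey test fixture fixed to the bench: base plate x -50 to +75 mm, y -135 to +112 mm, 18 mm thick. Origin on the bench below the middle of its row of four nests, which runs along y. Along its +x side is a cross shaft with one contact finger per nest; lowered, the fingers lie over the nests' +x ends, feet 23 mm above the bench.
- lever (a joint): Angle of the contact head's lever about its shaft (rad): 0 fully lowered (at its stop, contact feet 1 mm above seated modules), 1.75 fully raised. Starts low (0 to 0.35). The fingers are clear of the nests above about 1.4. Stiff: it stays where it is left and takes about 3 N at the grip.
- lever_pivot (a point): The point of the shaft's axis (along the fixture's y) level with the middle of the red grip, 34 mm above the bench.
- lever_grip (a point): Middle of the red grip at the lever's end: a cylinder 22 mm thick, 34 mm long, along the fixture's y, that revolves freely on its pin, 93 mm from lever_pivot. The steel rod (9 mm) ends 6 mm beside the grip's +y end. Lowered, the rod points to the fixture's -x and 0.2 rad upwards; raising swings the grip up and over towards +x.
- nest1 (a point): Centre of the floor of nest 1 of the fixture, 18 mm above the bench: a pocket 75 mm (x) by 43 mm (y) with black rims 4 mm high; nests are 50 mm apart along the fixture's y.
- nest2 (a point): Centre of the floor of nest 2 of the fixture, 18 mm above the bench: a pocket 75 mm (x) by 43 mm (y) with black rims 4 mm high; nests are 50 mm apart along the fixture's y.
- nest3 (a point): Centre of the floor of nest 3 of the fixture, 18 mm above the bench: a pocket 75 mm (x) by 43 mm (y) with black rims 4 mm high; nests are 50 mm apart along the fixture's y.
- nest4 (a point): Centre of the floor of nest 4 of the fixture, 18 mm above the bench: a pocket 75 mm (x) by 43 mm (y) with black rims 4 mm high; nests are 50 mm apart along the fixture's y.
- mod1: Amplifier module (may be absent): green board 70 mm (x) by 38 mm (y), 4 mm thick, 50 to 100 g. Origin: centre of its underside. On its middle stands a finned aluminium heat sink 28 mm (x) by 18 mm (y), 22 mm high, to grip it by, across y. White connector 10 x 30 x 9 mm at the -x end, gold contact strip at the +x end. Any module may go into any nest.
- mod1_contacts (a point): Middle of that module's gold contact strip: 27.5 mm along the module's +x from its origin, on the board's upper face.
- mod2: Amplifier module (may be absent): green board 70 mm (x) by 38 mm (y), 4 mm thick, 50 to 100 g. Origin: centre of its underside. On its middle stands a finned aluminium heat sink 28 mm (x) by 18 mm (y), 22 mm high, to grip it by, across y. White connector 10 x 30 x 9 mm at the -x end, gold contact strip at the +x end. Any module may go into any nest.
- mod2_contacts (a point): Middle of that module's gold contact strip: 27.5 mm along the module's +x from its origin, on the board's upper face.
- mod3: Amplifier module (may be absent): green board 70 mm (x) by 38 mm (y), 4 mm thick, 50 to 100 g. Origin: centre of its underside. On its middle stands a finned aluminium heat sink 28 mm (x) by 18 mm (y), 22 mm high, to grip it by, across y. White connector 10 x 30 x 9 mm at the -x end, gold contact strip at the +x end. Any module may go into any nest.
- mod3_contacts (a point): Middle of that module's gold contact strip: 27.5 mm along the module's +x from its origin, on the board's upper face.
- mod4: Amplifier module (may be absent): green board 70 mm (x) by 38 mm (y), 4 mm thick, 50 to 100 g. Origin: centre of its underside. On its middle stands a finned aluminium heat sink 28 mm (x) by 18 mm (y), 22 mm high, to grip it by, across y. White connector 10 x 30 x 9 mm at the -x end, gold contact strip at the +x end. Any module may go into any nest.
- mod4_contacts (a point): Middle of that module's gold contact strip: 27.5 mm along the module's +x from its origin, on the board's upper face.
- flux_bottle: White bottle with red cap, 44 mm across, 120 mm high; origin: centre of its underside. Leave alone.
- solder_reel: Grey reel, 60 mm across, 40 mm high; origin: centre of its underside. Leave alone.
- meter: Yellow hand multimeter lying flat, 150 x 75 x 35 mm; origin: centre of its underside. Leave alone.
Mind the look-alikes: they are no part of the job. Of the things shaped like the lid, the blue one is meant.

How it is judged:
By the outcome, as a careful person would: the job done as asked, in the order asked, and still so for the second after the job is handed in, with the robot touching nothing.
Of mod1, mod2, mod3, mod4 only 2 to 4 are there at a start; the rules pass over those that are not, and their reading is None.
At some moment in a run one of mod1, mod2, mod3, mod4, lid may be knocked a few centimetres aside while the robot is not near it.
It also fails if it takes over 210 s, if anything falls off the work surface, if the arm or the gripper's body presses on something with over 40 N, if the wrist force passes 120 N, or if a joint passes its speed limit or range.

## Working session

There is one attempt and no reset: what is moved stays moved. The work goes in short steps, Python scripts to look and compute and a tool call to move; the robot and the scene stay as the last step left them, time stands still between calls to the robot, and variables do not carry over. Pictures are saved under pics/ and viewed, at most 14 in all, crops included, and the job is handed in when it is done.

Besides the shell and the picture viewer there is one more tool, called after ">>>" as name(argument=value, ...) on one line, values as JSON. servo_tool: Moves the arm, as the interface text tells. Its arguments: {"type":"object","properties":{"deltas":{"type":"array","items":{"type":"array"}},"grip":{"type":"number"}},"required":["deltas"]}

```bash
ls; mkdir -p pics; cat > h.py <<'E'
import numpy as np,cv2
from scipy.spatial.transform import Rotation as R
from workcell import ctrl,get_image,close_job,finder
def pts(im):
    d=im['depth'];K=im['K'];v,u=np.mgrid[:384,:512]
    p=np.stack([(u-K[0,2])/K[0,0]*d,(v-K[1,2])/K[1,1]*d,d],-1)
    w=p@im['pose'][:3,:3].T+im['pose'][:3,3]; w[d==0]=np.nan
    return w
def obs():
    o=ctrl.get_obs();print('t',o['t'],'p',np.round(o['ee_pos'],1),'rv',np.round(o['orientation'],3),'q',np.round(o['qpos'],2),'F',np.round(o['ft_force'],1),'w',o['width'],o['grasp_force']);return o
E
python3 - <<'E'
from h import *
o=obs();print(ctrl.grip_point_offset); print(np.round(R.from_rotvec(o['orientation']).as_matrix(),3))
a=get_image('top');b=get_image('side')
for n,im in(('top',a),('side',b)):
    cv2.imwrite(f'pics/{n}0.png',im['frame']); np.savez(f'{n}0.npz',**{k:im[k] for k in('frame','depth','K','pose')})
    w=pts(im)
    for q in ['case','lid','lid_handle','fixture','lever_grip','flux_bottle','solder_reel','meter','mod1']:
        for r in finder.silhouettes(q,im)[:3]:
            m=r['mask'];p=w[m];print(n,q,round(r['score'],2),np.round(np.array(r['rect'])*[512,384,512,384]),np.round(np.nanmedian(p,0)))
E
```

```text
pics
t 0.0 p [ 195.8 -593.   221.9] rv [-3.1   -0.498  0.   ] q [-1.27  0.42  1.63 -0.    1.09 -0.02] F [ 0.4 -0.8 -0.2] w 88.03479347635282 0.0
18.700000000000003
[[ 0.95   0.313 -0.   ]
 [ 0.313 -0.95   0.001]
 [ 0.    -0.001 -1.   ]]
top case 0.76 [184. 186.  89.  44.] [502. 121.  55.]
top lid 0.87 [345. 119.  77.  43.] [ 758. -381.    6.]
top lid 0.79 [138. 292.  78.  72.] [235. 264.   6.]
top lid 0.73 [183. 188.  75.  37.] [538. 121.  44.]
top lid_handle 0.95 [136. 291.  75.  68.] [235. 265.   6.]
top lid_handle 0.86 [186. 191.  77.  36.] [538. 123.  44.]
top lid_handle 0.75 [344. 117.  76.  37.] [ 758. -380.    6.]
top fixture 0.74 [309. 198.  90.  64.] [ 499. -260.   20.]
top lever_grip 0.78 [319. 200.  72.  56.] [ 525. -279.   42.]
top lever_grip 0.53 [309. 199.  92.  60.] [ 499. -258.   20.]
top flux_bottle 0.52 [233. 108.  14.  24.] [772. -27.  78.]
top solder_reel 0.82 [168. 123.  24.  17.] [747. 163.  40.]
top meter 0.9 [269. 114.  25.  47.] [ 767. -153.   36.]
top meter 0.48 [310. 198.  91.  59.] [ 499. -258.   20.]
side case 0.8 [216. 236.  80.  91.] [502. 145.  42.]
side lid 0.97 [245. 128.  47.  31.] [ 755. -372.    4.]
side lid 0.78 [302. 338.  57.  88.] [238. 260.   5.]
side lid 0.75 [213. 234.  63.  72.] [536. 134.  42.]
side lid_handle 0.68 [215. 235.  63.  79.] [536. 136.  42.]
side lid_handle 0.6 [299. 338.  56.  88.] [238. 260.   5.]
side lid_handle 0.57 [245. 127.  41.  39.] [ 754. -375.    4.]
side fixture 0.97 [293. 165.  86.  56.] [ 496. -242.   18.]
side lever_grip 0.86 [297. 152.  74.  27.] [ 517. -307.   41.]
side lever_grip 0.44 [212. 231.  65.  73.] [536. 134.  42.]
side flux_bottle 0.59 [182. 166.  18.  35.] [771. -16.  60.]
side solder_reel 0.89 [145. 217.  23.  26.] [746. 168.  38.]
side meter 0.58 [208. 156.  49.  31.] [ 761. -139.   33.]
side meter 0.36 [296. 153.  73.  30.] [ 524. -280.   39.]
```

```bash
python3 -c "
import cv2
for n in('top','side'):
    cv2.imwrite(f'pics/{n}0b.png',cv2.resize(cv2.imread(f'pics/{n}0.png'),(800,600)))"
```

```text
(no output)
```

View pics/top0b.png

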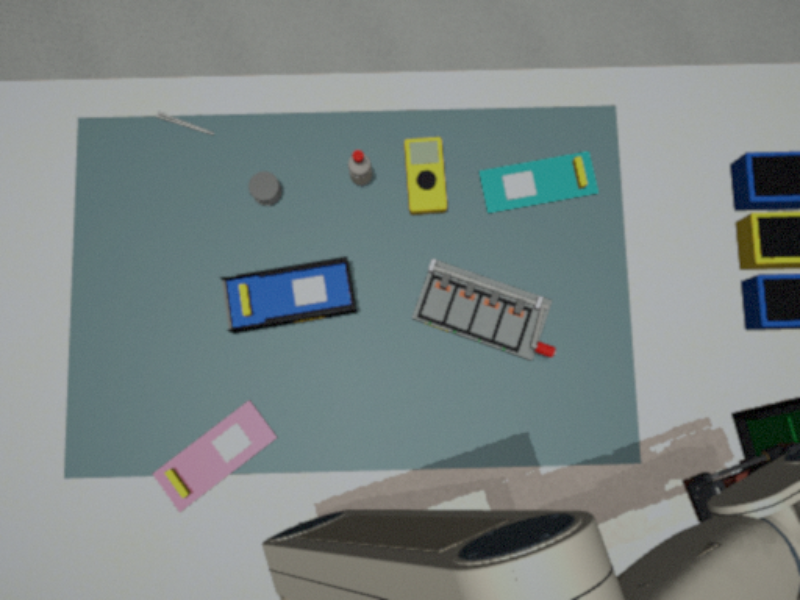

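View pics/side0b.png

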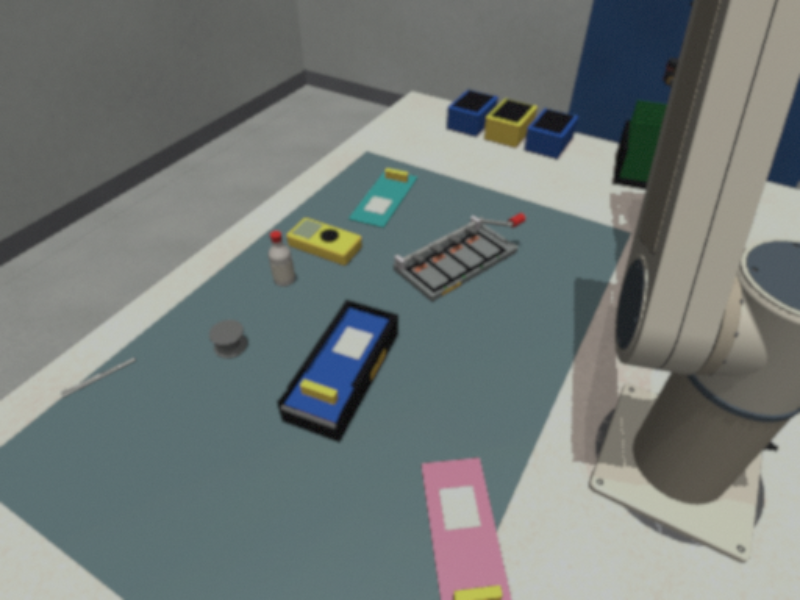

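Top view: candidates for the lid are the blue one in the case (512-px 183,188), teal (345,119), pink (138,292). Blue is the described one; its grip is at about (156,191). Grips of teal at (371,110) and pink at (113,310) are look-alikes. The fixture is at (309,198), its red lever grip at (349,224); the lever is low.

```bash
cat >> h.py <<'E'
def wpts(im):
    d=im['depth'];K=im['K'];v,u=np.mgrid[:384,:512]
    x=(u-K[0,2])/K[0,0];y=(v-K[1,2])/K[1,1];r=np.hypot(x,y)+1e-9;s=np.tan(np.minimum(r,1.5))/r
    p=np.stack([x*s*d,y*s*d,d],-1);w=p@im['pose'][:3,:3].T+im['pose'][:3,3];w[d==0]=np.nan
    return w
def rect(P):
    (c,s,a)=cv2.minAreaRect(P[:,:2].astype(np.float32));return np.round(c,1),np.round(s,1),round(a,1)
def cols(im):
    h=cv2.cvtColor(im['frame'],cv2.COLOR_BGR2HSV).astype(int);H,S,V=h[...,0],h[...,1],h[...,2]
    return dict(blue=(H>105)&(H<125)&(S>140)&(V>60),yellow=(H>22)&(H<33)&(S>140)&(V>100),red=((H<6)|(H>174))&(S>150)&(V>90),dark=V<45,green=(H>40)&(H<85)&(S>80),gold=(H>10)&(H<28)&(S>100))
E
python3 - <<'E'
from h import *
for n in('top','side'):
    im=dict(np.load(f'{n}0.npz'));w=pts(im);c=cols(im);print(n,im['K'][0],np.round(im['pose'],2).tolist())
    near=lambda x,y,r:np.hypot(w[...,0]-x,w[...,1]-y)<r
    C=near(537,122,170)
    for k,m in(('lid',C&c['blue']&(w[...,2]>35)&(w[...,2]<50)),('grip',C&c['yellow']&(w[...,2]>50)),('rim',C&(w[...,2]>50)&~c['yellow']),('caseall',C&(w[...,2]>12)),
      ('red',near(520,-280,220)&c['red']&(w[...,2]>25)),('fix',near(510,-260,190)&(w[...,2]>12)&~c['red'])):
        P=w[m]; 
        if len(P)>3:print(k,len(P),rect(P),np.round(np.median(P,0),1))
E
```

```text
top [452.77317357   0.         254.4071696 ] [[-0.02, -0.99, 0.14, 318.84], [-1.0, 0.02, -0.0, -86.53], [0.0, -0.14, -0.99, 1378.4], [0.0, 0.0, 0.0, 1.0]]
lid 1518 (array([538.4, 115.7]), array([ 93.9, 228.2]), 8.4) [537.6 134.7  43.8]
grip 81 (array([523.7, 194.5]), array([56.2, 12.4]), 8.7) [523.7 193.   67. ]
rim 707 (array([536.5, 115.9]), array([105.1, 243.4]), 8.3) [539.9  91.8  56.8]
caseall 3012 (array([552.2, 118.8]), array([138.3, 244.7]), 8.3) [535.1 116.1  45.1]
red 71 (array([ 416.7, -359.9]), array([30.5, 18.1]), 66.3) [ 416.8 -359.3   83.3]
fix 3320 (array([ 508.6, -240.6]), array([328.5, 125.9]), 69.1) [ 500.8 -255.7   20.3]
side [348.8953911   0.        261.8509537] [[-0.87, -0.35, 0.35, 156.51], [-0.49, 0.61, -0.62, 568.17], [0.01, -0.71, -0.7, 764.33], [0.0, 0.0, 0.0, 1.0]]
lid 1465 (array([538.4, 112.1]), array([ 92.1, 230.8]), 8.1) [538.5 136.4  42.2]
grip 133 (array([521.7, 195.3]), array([55.8, 13.2]), 7.3) [520.  197.2  65. ]
rim 769 (array([536.5, 114.3]), array([106.1, 245.4]), 8.3) [540.9 105.8  54.9]
caseall 3708 (array([536.1, 114.8]), array([106.4, 246.9]), 8.0) [529.9 135.8  42.6]
red 35 (array([ 412.2, -359.6]), array([29.4, 14. ]), 71.1) [ 412.3 -360.3   81.5]
fix 2021 (array([ 497.3, -266.2]), array([271.6, 127.3]), 69.0) [ 498.5 -243.1   18.5]
```

```bash
python3 -c "
import cv2
i=cv2.imread('pics/top0.png');cv2.imwrite('pics/crop0.png',cv2.resize(i[155:240,135:365],None,fx=3.45,fy=3.45,interpolation=cv2.INTER_CUBIC))"
```

```text
(no output)
```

View pics/crop0.png

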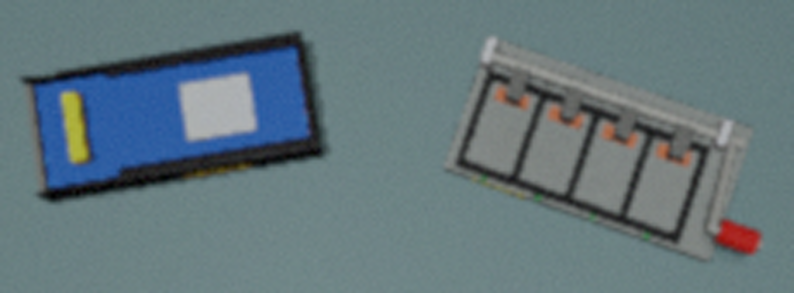

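>>> servo_tool(deltas=[[[119, -78, -33], [0, 0, 0]], [[119, -78, -33], [0, 0, 0]], [[119, -78, -33], [0, 0, 0]], [[119, -78, -33], [0, 0, 0]]])

```text
t: 1.33
ee_pos: [286.3, -479.5, 256.6]
orientation: [-3.101, -0.5, -0.001]
ft_force: [-0.2, -0.0, 0.4]
width: 87.8
grasp_force: 0.0
```

>>> servo_tool(deltas=[[[119, -78, -33], [0, 0, 0]], [[119, -78, -33], [0, 0, 0]], [[119, -78, -33], [0, 0, 0]], [[119, -78, -33], [0, 0, 0]]])

```text
t: 1.67
ee_pos: [375.1, -368.1, 290.0]
orientation: [3.101, 0.501, 0.002]
ft_force: [-0.3, -1.2, 0.0]
width: 88.2
grasp_force: 0.0
```

>>> servo_tool(deltas=[[[119, -78, -33], [0, 0, 0]], [[119, -78, -33], [0, 0, 0]], [[119, -78, -33], [0, 0, 0]], [[119, -78, -33], [0, 0, 0]], [[119, -78, -33], [0, 0, 0]]])

```text
t: 2.08
ee_pos: [464.3, -256.8, 323.1]
orientation: [3.1, 0.505, 0.004]
ft_force: [-1.4, -0.2, 0.1]
width: 88.2
grasp_force: 0.0
```

```bash
python3 - <<'E'
from h import *
o=obs();im=get_image('wrist');w=wpts(im);c=cols(im);np.savez('w1.npz',**{k:im[k] for k in('frame','depth','K','pose')})
print(np.round(im['pose'],2).tolist(),im['K'][0])
cv2.imwrite('pics/w1.png',im['frame'])
near=np.hypot(w[...,0]-500,w[...,1]+260)<200
for k,m in(('red',near&c['red']&(w[...,2]>30)),('base',near&(w[...,2]>12)&(w[...,2]<30)),('dark',near&(w[...,2]>14)&(w[...,2]<30)&c['dark']),('high',near&(w[...,2]>30)&~c['red'])):
    P=w[m];print(k,len(P),rect(P),np.round(np.median(P,0),1))
E
```

```text
t 2.0833 p [ 464.3 -256.8  323.1] rv [3.1   0.505 0.004] q [-0.53  0.17  1.73  0.    1.23  0.72] F [-1.4 -0.2  0.1] w 88.15120289775734 0.0
[[0.32, -0.91, -0.26, 535.86], [-0.95, -0.31, -0.09, -233.11], [0.0, 0.27, -0.96, 484.67], [0.0, 0.0, 0.0, 1.0]] [297.31863964   0.         254.67879988]
red 285 (array([ 419.6, -362.5]), array([31.9, 19.7]), 68.3) [ 421.  -361.8   81.3]
base 9820 (array([ 504.5, -256.9]), array([247.2, 126.4]), 69.1) [ 499.2 -249.2   17.6]
dark 227 (array([ 452.9, -302.3]), array([ 60.4, 118.2]), 25.0) [ 453.7 -284.4   21.2]
high 57903 (array([ 502.2, -269.2]), array([251.4, 163.4]), 81.4) [ 486.8 -252.4  426.5]
```

View pics/w1.png

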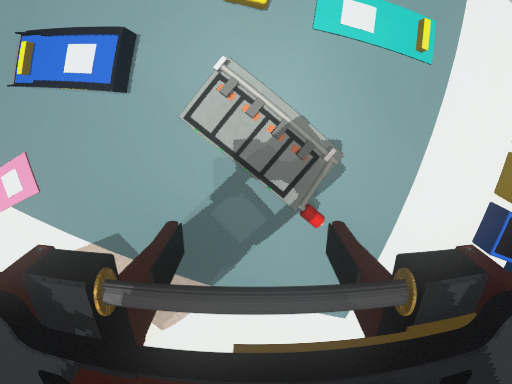

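The wrist view shows the fixture centred near (265,130), the red grip at (313,215), and the blue lid in the case with its grip at (24,58) px; it agrees with the top view. Next I go over the blue lid's grip.

>>> servo_tool(deltas=[[[67, -136, 48], [0, 0, 0]], [[67, -136, 48], [0, 0, 0]], [[67, -136, 48], [0, 0, 0]], [[67, -136, 48], [0, 0, 0]]], grip=0.0)

```text
t: 2.47
ee_pos: [481.5, -108.5, 272.5]
orientation: [-3.102, -0.496, 0.002]
ft_force: [0.1, -0.2, -0.6]
width: 64.6
grasp_force: 0.0
```

>>> servo_tool(deltas=[[[67, -136, 48], [0, 0, 0]], [[67, -136, 48], [0, 0, 0]], [[67, -136, 48], [0, 0, 0]], [[67, -136, 48], [0, 0, 0]]])

```text
t: 2.8
ee_pos: [503.0, 41.8, 224.5]
orientation: [3.102, 0.497, -0.002]
ft_force: [0.8, 0.0, -0.3]
width: 44.3
grasp_force: 0.0
```

>>> servo_tool(deltas=[[[67, -136, 48], [0, 0, 0.178]], [[67, -136, 48], [0, 0, 0.178]], [[67, -136, 48], [0, 0, 0.178]], [[67, -136, 48], [0, 0, 0.178]], [[67, -136, 48], [0, 0, 0.178]]])

```text
t: 3.22
ee_pos: [524.4, 194.4, 175.3]
orientation: [-3.133, -0.225, 0.003]
ft_force: [-0.6, 0.6, 0.7]
width: 44.0
grasp_force: 0.0
```

```bash
cat >> h.py <<'E'
def look(tag):
    o=obs();im=get_image('wrist');w=wpts(im);c=cols(im);cv2.imwrite(f'pics/{tag}.png',im['frame']);np.savez(f'{tag}.npz',**{k:im[k] for k in('frame','depth','K','pose')})
    return o,im,w,c
def go(x,y,z,yaw_deg,o=None):
    o=o or ctrl.get_obs();Rm=R.from_rotvec(o['orientation']).as_matrix();a=np.radians(yaw_deg)
    T=np.array([[np.cos(a),np.sin(a),0],[np.sin(a),-np.cos(a),0],[0,0,-1]])
    print('yaw',round(np.degrees(np.arctan2(Rm[1,0],Rm[0,0])),2),'shift',np.round(Rm.T@(np.array([x,y,z])-o['ee_pos']),1),'turn',np.round(R.from_matrix(Rm.T@T).as_rotvec(),3))
E
python3 - <<'E'
from h import *
o,im,w,c=look('w2')
C=np.hypot(w[...,0]-537,w[...,1]-115)<170
for k,m in(('lid',C&c['blue']&(w[...,2]>35)&(w[...,2]<50)),('griptop',C&c['yellow']&(w[...,2]>62)),('rim',C&(w[...,2]>52)&(w[...,2]<60)&~c['yellow'])):
    P=w[m]
    if len(P)>3:print(k,len(P),rect(P),np.round(np.median(P,0),1))
go(524.8,195.2,47,8.3)
E
```

```text
t 3.2167 p [524.4 194.4 175.3] rv [-3.133e+00 -2.250e-01  3.000e-03] q [0.33 0.39 1.81 0.   0.94 1.76] F [-0.6  0.6  0.7] w 44.004633964512855 0.0
lid 11932 (array([539.1, 113.3]), array([ 90.4, 230.1]), 8.4) [535.6 137.9  42.2]
griptop 833 (array([528.2, 194.8]), array([58.6, 12.6]), 8.5) [529.2 194.8  66.1]
rim 4236 (array([538.5, 114.4]), array([104.2, 244.7]), 8.2) [573.6  90.5  55.2]
yaw 8.23 shift [  1.4  -3.1 128.9] turn [ 0.001  0.002 -0.001]
```

View pics/w2.png

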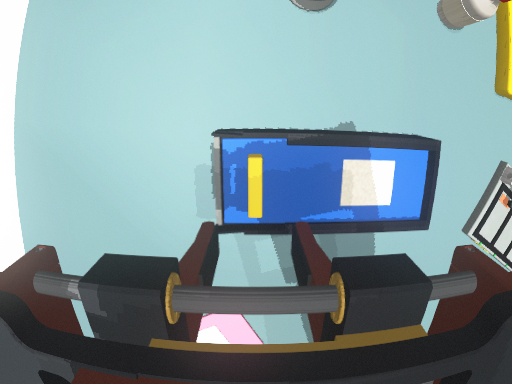

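Wrist view: the chosen lid is blue with the yellow grip at (256,185) px, the lipped end to its left, and the lid is shut. I descend onto that grip.

>>> servo_tool(deltas=[[[2, -1, 80], [0, 0, 0]], [[2, -1, 80], [0, 0, 0]], [[2, -1, 80], [0, 0, 0]], [[2, -1, 80], [0, 0, 0]], [[2, -1, 80], [0, 0, 0]]])

```text
t: 3.68
ee_pos: [527.4, 191.3, 99.2]
orientation: [-3.134, -0.219, -0.002]
ft_force: [-0.1, 0.3, -0.0]
width: 44.1
grasp_force: 0.0
```

```bash
python3 - <<'E'
from h import *
obs();o,im,w,c=look('w3')
C=np.hypot(w[...,0]-537,w[...,1]-115)<170
for k,m in(('griptop',C&c['yellow']&(w[...,2]>62)),('rim',C&(w[...,2]>52)&(w[...,2]<60)&~c['yellow'])):
    P=w[m]
    if len(P)>3:print(k,len(P),rect(P),np.round(np.median(P,0),1))
go(525.5,194.8,47,8.3)
go(525.5,194.8,47,8.3)
E
```

```text
t 3.6833 p [527.4 191.3  99.2] rv [-3.134e+00 -2.190e-01 -2.000e-03] q [ 0.33  0.5   1.85 -0.    0.79  1.76] F [-0.1  0.3 -0. ] w 44.12474470177417 0.0
t 3.6833 p [527.4 191.3  99.2] rv [-3.134e+00 -2.190e-01 -2.000e-03] q [ 0.33  0.5   1.85 -0.    0.79  1.76] F [-0.1  0.3 -0. ] w 44.12474470177417 0.0
griptop 1505 (array([527.8, 194.4]), array([59.1, 13.2]), 8.2) [530.5 194.6  66.1]
rim 5276 (array([538.3, 114. ]), array([105.5, 244.7]), 8.3) [580.2 106.   55.1]
yaw 7.99 shift [-2.1 -3.4 52.9] turn [-0.    -0.003 -0.005]
yaw 7.99 shift [-2.1 -3.4 52.9] turn [-0.    -0.003 -0.005]
```

>>> servo_tool(deltas=[[[0, -3.2, 40], [0, 0, 0]], [[0, -3.2, 52], [0, 0, 0]], [[0, -3.2, 52], [0, 0, 0]], [[0, -3.2, 52], [0, 0, 0]]])

```text
t: 4.07
ee_pos: [526.1, 195.3, 46.6]
orientation: [3.134, 0.221, -0.0]
ft_force: [-0.2, 0.4, 0.8]
width: 43.9
grasp_force: 0.0
```

>>> servo_tool(deltas=[[[0, 0, 0], [0, 0, 0]], [[0, 0, 0], [0, 0, 0]], [[0, 0, 0], [0, 0, 0]], [[0, 0, 0], [0, 0, 0]], [[0, 0, 0], [0, 0, 0]]], grip=1)

```text
t: 4.48
ee_pos: [526.3, 195.6, 46.3]
orientation: [-3.134, -0.221, -0.001]
ft_force: [0.6, -2.3, 1.2]
width: 14.0
grasp_force: 0.9
```

>>> servo_tool(deltas=[[[0, 0, 0], [0, 0, 0]], [[0, 0, 0], [0, 0, 0]], [[0, 0, 0], [0, 0, 0]]])

```text
t: 4.73
ee_pos: [526.3, 195.5, 46.3]
orientation: [-3.134, -0.221, -0.001]
ft_force: [-2.1, -1.1, 6.6]
width: 13.7
grasp_force: 30.0
```

>>> servo_tool(deltas=[[[0, 0, -2], [0, 0, 0]], [[0, 0, -4.5], [0, 0, 0]], [[0, 0, -6.5], [0, 0, 0]], [[0, 0, -6.5], [0, 0, 0]], [[0, 0, -6.5], [0, 0, 0]]])

```text
t: 5.15
ee_pos: [526.0, 195.5, 52.2]
orientation: [-3.134, -0.221, -0.0]
ft_force: [-0.0, -0.3, -2.0]
width: 13.9
grasp_force: 30.0
```

>>> servo_tool(deltas=[[[0, -5, 0], [0, 0, 0]], [[0, -10, 0], [0, 0, 0]], [[0, -20, 0], [0, 0, 0]], [[0, -30, 0], [0, 0, 0]], [[0, -30, 0], [0, 0, 0]]])

```text
t: 5.57
ee_pos: [521.7, 227.3, 52.2]
orientation: [-3.133, -0.223, -0.001]
ft_force: [-0.8, 0.1, -1.8]
width: 14.1
grasp_force: 30.0
```

```bash
python3 - <<'E'
from h import *
o,im,w,c=look('w4')
C=np.hypot(w[...,0]-537,w[...,1]-115)<230
for k,m in(('lid',C&c['blue']&(w[...,2]>35)&(w[...,2]<56)),):
    P=w[m]
    if len(P)>3:
        print(k,len(P),rect(P),np.round(np.median(P,0),1)); A=np.c_[P[:,:2]-[527,195],np.ones(len(P))];s=np.linalg.lstsq(A,P[:,2],rcond=None)[0];print(s)
E
```

```text
t 5.5667 p [521.7 227.3  52.2] rv [-3.133e+00 -2.230e-01 -1.000e-03] q [0.39 0.59 1.85 0.   0.71 1.82] F [-0.8  0.1 -1.8] w 14.083783809552836 30.000050961971283
lid 19422 (array([538., 147.]), array([ 81.7, 229.3]), 7.7) [548.8 177.6  48. ]
[4.22705989e-04 1.68365270e-03 4.80789788e+01]
```

>>> servo_tool(deltas=[[[0, -20, 0], [0, 0, 0]], [[0, -40, 0], [0, 0, 0]], [[0, -60, 0], [0, 0, 0]], [[0, -80, 0], [0, 0, 0]], [[0, -100, 0], [0, 0, 0]]])

```text
t: 6.03
ee_pos: [507.4, 325.1, 52.1]
orientation: [3.134, 0.221, -0.0]
ft_force: [1.0, 0.0, -0.5]
width: 14.1
grasp_force: 30.0
```

>>> servo_tool(deltas=[[[0, -25, 0], [0, 0, 0]], [[0, -50, 0], [0, 0, 0]], [[0, -75, 0], [0, 0, 0]], [[0, -100, 0], [0, 0, 0]], [[0, -120, 0], [0, 0, 0]]])

```text
t: 6.45
ee_pos: [490.4, 444.8, 52.1]
orientation: [-3.133, -0.222, -0.0]
ft_force: [0.2, -0.3, -1.7]
width: 13.5
grasp_force: 30.0
```

>>> servo_tool(deltas=[[[0, -15, 0], [0, 0, 0]], [[0, -30, 0], [0, 0, 0]], [[0, -30, 0], [0, 0, 0]]])

```text
t: 6.7
ee_pos: [486.4, 475.2, 52.2]
orientation: [-3.133, -0.224, -0.001]
ft_force: [-0.1, -0.5, -0.7]
width: 13.8
grasp_force: 30.0
```

```bash
python3 - <<'E'
from h import *
o,im,w,c=look('w5')
C=np.hypot(w[...,0]-500,w[...,1]-365)<230
P=w[C&c['blue']&(w[...,2]>30)&(w[...,2]<56)]
print(len(P),rect(P),np.round(np.median(P,0),1)); A=np.c_[P[:,:2]-[500,365],np.ones(len(P))];print(np.linalg.lstsq(A,P[:,2],rcond=None)[0])
a=get_image('top');cv2.imwrite('pics/t5.png',cv2.resize(a['frame'],(800,600)))
E
```

```text
t 6.7 p [486.4 475.2  52.2] rv [-3.133e+00 -2.240e-01 -1.000e-03] q [0.76 0.71 1.58 0.   0.85 2.18] F [-0.1 -0.5 -0.7] w 13.803432483402263 29.999935626983643
21187 (array([502.9, 394.8]), array([ 82. , 228.9]), 8.1) [516.3 421.6  48. ]
[-7.74455129e-04  2.46507417e-03  4.78985844e+01]
```

View pics/w5.png

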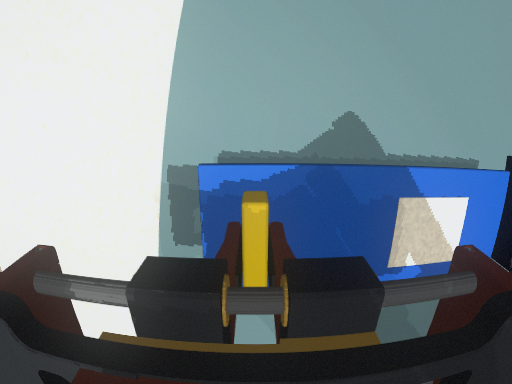

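Lid is held at its grip (255,240 px), clear of the case, whose edge shows at the right border (510,175). I lower it onto the bench.

>>> servo_tool(deltas=[[[0, 0, 15], [0, 0, 0]], [[0, 0, 30], [0, 0, 0]], [[0, 0, 40], [0, 0, 0]], [[0, 0, 42.5], [0, 0, 0]], [[0, 0, 42.5], [0, 0, 0]]])

```text
t: 7.22
ee_pos: [486.1, 471.2, 8.0]
orientation: [3.132, 0.22, -0.004]
ft_force: [0.5, 0.4, -2.0]
width: 13.4
grasp_force: 30.0
```

>>> servo_tool(deltas=[[[0, 0, 0], [0, 0, 0]], [[0, 0, 0], [0, 0, 0]], [[0, 0, 0], [0, 0, 0]], [[0, 0, 0], [0, 0, 0]], [[0, 0, 0], [0, 0, 0]]], grip=0)

```text
t: 7.63
ee_pos: [486.7, 472.7, 9.6]
orientation: [-3.134, -0.221, -0.0]
ft_force: [-0.9, 0.6, -0.1]
width: 42.1
grasp_force: 0.0
```

>>> servo_tool(deltas=[[[0, 0, -40], [0, 0, 0]], [[0, 0, -80], [0, 0, 0]], [[0, 0, -120], [0, 0, 0]], [[0, 0, -160], [0, 0, 0]], [[0, 0, -200], [0, 0, 0]]])

```text
t: 8.05
ee_pos: [486.4, 472.5, 211.7]
orientation: [3.134, 0.221, 0.0]
ft_force: [-1.0, 1.7, 0.0]
width: 43.9
grasp_force: 0.0
```

```bash
python3 - <<'E'
from h import *
go(538,115,300,8.3)
go(500,-20,300,8.3)
E
```

```text
yaw 8.07 shift [  0.9 361.2 -88.3] turn [ 0.    -0.    -0.004]
yaw 8.07 shift [-55.7 489.6 -88.3] turn [ 0.    -0.    -0.004]
```

>>> servo_tool(deltas=[[[-20, 180, -40], [0, 0, 0]], [[-20, 180, -40], [0, 0, 0]], [[-20, 180, -40], [0, 0, 0]], [[-20, 180, -40], [0, 0, 0]], [[-20, 180, -40], [0, 0, 0]]])

```text
t: 8.47
ee_pos: [491.9, 288.1, 251.0]
orientation: [3.133, 0.219, 0.001]
ft_force: [0.8, 0.6, -0.3]
width: 43.8
grasp_force: 0.0
```

>>> servo_tool(deltas=[[[-20, 180, -40], [0, 0, 0]], [[-20, 180, -40], [0, 0, 0]], [[-20, 180, -40], [0, 0, 0]], [[-20, 180, -40], [0, 0, 0]], [[-20, 180, -40], [0, 0, 0]]])

```text
t: 8.88
ee_pos: [497.5, 107.2, 291.0]
orientation: [3.133, 0.218, 0.003]
ft_force: [0.6, 0.1, 0.9]
width: 43.8
grasp_force: 0.0
```

```bash
python3 - <<'E'
from h import *
o,im,w,c=look('w6')
C=np.hypot(w[...,0]-538,w[...,1]-115)<140
ax=np.array([[.990,.144],[-.144,.990]])
m=C&c['green']&(w[...,2]>5)&(w[...,2]<16)
n,l,s,ce=cv2.connectedComponentsWithStats(m.astype(np.uint8))
for i in range(1,n):
    if s[i,4]>80:P=w[l==i];print('green',s[i,4],np.round(ce[i]),rect(P),'case',np.round(ax@(np.array(rect(P)[0])-[538,114.7])),np.median(P[:,2]))
for q in('mod1','mod1_contacts'):
  for r in finder.silhouettes(q,im):
    P=w[r['mask']];print(q,round(r['score'],2),np.round(np.array(r['rect'])*[512,384,512,384]),np.round(np.nanmedian(P,0)))
m=C&(w[...,2]>27)&(w[...,2]<36)
n,l,s,ce=cv2.connectedComponentsWithStats(m.astype(np.uint8))
for i in range(1,n):
    if s[i,4]>60:P=w[l==i];print('sink',s[i,4],np.round(ce[i]),rect(P),'case',np.round(ax@(np.array(rect(P)[0])-[538,114.7]),1))
E
```

```text
t 8.8833 p [497.5 107.2 291. ] rv [3.133e+00 2.180e-01 3.000e-03] q [ 0.19  0.17  1.81 -0.    1.15  1.62] F [0.6 0.1 0.9] w 43.81066928047448 0.0
green 483 [269. 130.] (array([545. ,  91.5]), array([68.9, 36.2]), 8.3) case [  4. -24.] 9.314959917175145
green 420 [205. 135.] (array([526.1, 187.5]), array([67.2, 37.4]), 6.3) case [-1. 74.] 9.358720912729638
mod1 0.78 [205. 137.  26.  47.] [527. 186.  10.]
mod1 0.65 [266. 132.  27.  48.] [545.  93.  10.]
sink 248 [288. 152.] (array([507.5,  87.6]), array([ 74.6, 227.3]), 28.5) case [-34.1 -22.4]
```

View pics/w6.png

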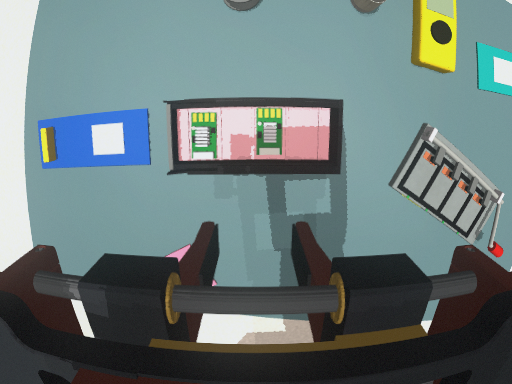

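Two modules: at (204,137) and (269,132) px, both with gold ends up (+x of the case) and connectors down. The blue lid lies aside at (95,138). Next the lever, red grip at (497,250) px.

>>> servo_tool(deltas=[[[-48, 151, 35], [0, 0, 0]], [[-48, 151, 35], [0, 0, 0]], [[-48, 151, 35], [0, 0, 0]], [[-48, 151, 35], [0, 0, 0]]])

```text
t: 9.37
ee_pos: [470.8, -45.7, 253.9]
orientation: [-3.133, -0.225, 0.001]
ft_force: [0.3, -0.4, -0.1]
width: 43.8
grasp_force: 0.0
```

>>> servo_tool(deltas=[[[-48, 151, 35], [0, 0, 0]], [[-48, 151, 35], [0, 0, 0]], [[-48, 151, 35], [0, 0, 0]], [[-48, 151, 35], [0, 0, 0]]])

```text
t: 9.7
ee_pos: [444.9, -202.5, 218.8]
orientation: [-3.133, -0.223, 0.0]
ft_force: [0.9, -0.1, -0.4]
width: 43.7
grasp_force: 0.0
```

>>> servo_tool(deltas=[[[-48, 151, 35], [0, 0, -0.5]], [[-48, 151, 35], [0, 0, -0.5]], [[-48, 151, 35], [0, 0, -0.5]], [[-48, 151, 35], [0, 0, -0.5]], [[-48, 151, 35], [0, 0, -0.5]]])

```text
t: 10.12
ee_pos: [418.7, -361.4, 183.0]
orientation: [2.979, 0.997, -0.001]
ft_force: [0.0, -0.2, -0.1]
width: 43.7
grasp_force: 0.0
```

>>> servo_tool(deltas=[[[0, 0, 0], [0, 0, -0.565]], [[0, 0, 0], [0, 0, -0.565]], [[0, 0, 0], [0, 0, -0.565]], [[0, 0, 0], [0, 0, -0.565]], [[0, 0, 0], [0, 0, -0.565]]])

```text
t: 10.53
ee_pos: [419.7, -356.8, 184.0]
orientation: [-2.58, -1.791, -0.0]
ft_force: [-0.5, -0.3, -0.3]
width: 44.1
grasp_force: 0.0
```

```bash
python3 - <<'E'
from h import *
o,im,w,c=look('w7')
C=np.hypot(w[...,0]-418,w[...,1]+361)<60
P=w[C&c['red']&(w[...,2]>30)&(w[...,2]<100)];print(len(P),rect(P),np.round(np.nanpercentile(P,[2,50,98],axis=0),1))
C=np.hypot(w[...,0]-500,w[...,1]+260)<190
P=w[C&(w[...,2]>14)&(w[...,2]<26)];print(rect(P))
go(418,-361,52,69.1)
E
```

```text
t 10.5333 p [ 419.7 -356.8  184. ] rv [-2.58  -1.791 -0.   ] q [-0.73  0.37  1.82  0.    0.95 -0.37] F [-0.5 -0.3 -0.3] w 44.10929247300012 0.0
751 (array([ 419.3, -362.7]), array([33.8, 19.6]), 69.0) [[ 407.3 -378.3   73.8]
 [ 419.3 -361.1   81.5]
 [ 431.6 -345.1   83.9]]
(array([ 498.1, -274. ]), array([211.5, 126. ]), 69.2)
yaw 69.61 shift [ -4.7  -0.  132. ] turn [-0.001 -0.001  0.009]
```

View pics/w7.png

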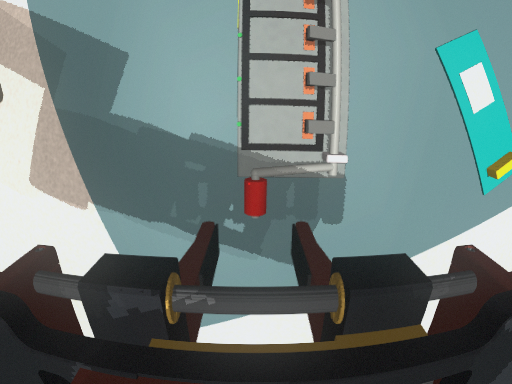

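Red grip at (255,197) px, rod to its fixture side, shaft at (336,158). Descend and grip it.

>>> servo_tool(deltas=[[[-5, 1, 40], [0, 0, 0]], [[-5, 1, 80], [0, 0, 0]], [[-5, 1, 110], [0, 0, 0]], [[-5, 1, 130], [0, 0, 0]], [[-5, 1, 130], [0, 0, 0]]])

```text
t: 11.0
ee_pos: [416.3, -360.0, 50.3]
orientation: [-2.582, -1.776, 0.002]
ft_force: [-0.9, 0.9, -0.2]
width: 44.1
grasp_force: 0.0
```

>>> servo_tool(deltas=[[[0, 0, 0], [0, 0, 0]], [[0, 0, 0], [0, 0, 0]], [[0, 0, 0], [0, 0, 0]], [[0, 0, 0], [0, 0, 0]], [[0, 0, 0], [0, 0, 0]]], grip=1)

```text
t: 11.42
ee_pos: [417.8, -363.3, 55.9]
orientation: [2.587, 1.781, 0.0]
ft_force: [-2.4, 1.4, 4.1]
width: 21.2
grasp_force: 30.0
```

>>> servo_tool(deltas=[[[0, 0, 0], [0, 0, 0]], [[0, 0, 0], [0, 0, 0]]])

```text
t: 11.58
ee_pos: [417.7, -363.2, 55.5]
orientation: [2.587, 1.781, 0.0]
ft_force: [-3.4, 0.4, 3.2]
width: 21.4
grasp_force: 30.0
```

>>> servo_tool(deltas=[[[0, 4.8, -9], [0, 0, 0]], [[0, 10.6, -17.8], [0, 0, 0]], [[0, 16.5, -25], [0, 0, 0]], [[0, 23.3, -31.4], [0, 0, 0]], [[0, 30.5, -37.3], [0, 0, 0]]])

```text
t: 12.0
ee_pos: [446.7, -374.3, 93.0]
orientation: [2.588, 1.781, -0.0]
ft_force: [-2.6, -1.0, -3.9]
width: 21.2
grasp_force: 30.0
```

```bash
python3 - <<'E'
from h import *
obs()
E
```

```text
t 12.0 p [ 446.7 -374.3   93. ] rv [ 2.588  1.781 -0.   ] q [-0.72  0.54  1.8  -0.    0.8  -0.35] F [-2.6 -1.  -3.9] w 21.232573278300006 29.995095133781433
```

>>> servo_tool(deltas=[[[0, 11, -6.6], [0, 0, 0]], [[0, 24.9, -12.5], [0, 0, 0]], [[0, 37, -15.4], [0, 0, 0]], [[0, 49, -16.9], [0, 0, 0]], [[0, 61.6, -16.9], [0, 0, 0]]])

```text
t: 12.42
ee_pos: [504.5, -396.4, 109.6]
orientation: [2.587, 1.782, -0.001]
ft_force: [-3.6, -2.4, -7.2]
width: 21.3
grasp_force: 30.0
```

>>> servo_tool(deltas=[[[0, 7, 0.8], [0, 0, 0]], [[0, 13.7, 2.1], [0, 0, 0]], [[0, 19, 3.8], [0, 0, 0]], [[0, 23, 5], [0, 0, 0]], [[0, 23, 5], [0, 0, 0]]])

```text
t: 12.83
ee_pos: [526.4, -404.9, 104.1]
orientation: [2.586, 1.78, 0.001]
ft_force: [0.8, -4.0, -2.6]
width: 21.1
grasp_force: 30.0
```

>>> servo_tool(deltas=[[[0, 0, 0], [0, 0, 0]], [[0, 0, 0], [0, 0, 0]], [[0, 0, 0], [0, 0, 0]], [[0, 0, 0], [0, 0, 0]]], grip=0)

```text
t: 13.17
ee_pos: [525.4, -403.8, 104.1]
orientation: [2.588, 1.781, 0.001]
ft_force: [-0.2, -0.2, 0.2]
width: 42.7
grasp_force: 0.0
```

>>> servo_tool(deltas=[[[0, 0, -40], [0, 0, 0]], [[0, 0, -80], [0, 0, 0]], [[0, 0, -120], [0, 0, 0]], [[0, 0, -140], [0, 0, 0]]])

```text
t: 13.5
ee_pos: [526.8, -405.1, 249.3]
orientation: [2.583, 1.778, 0.003]
ft_force: [0.6, -0.6, 0.2]
width: 43.8
grasp_force: 0.0
```

```bash
python3 - <<'E'
from h import *
o,im,w,c=look('w8')
fo=np.array([497.,-242]);F=np.array([[.934,-.357],[.357,.934]])
P=w[c['red']&(w[...,2]>30)&(np.hypot(w[...,0]-530,w[...,1]+390)<90)];print(len(P),rect(P),np.round(np.nanpercentile(P,[2,50,98],axis=0),1),F@(np.array(rect(P)[0])-fo))
a=get_image('top');w=pts(a);c=cols(a)
P=w[c['red']&(w[...,2]>30)&(np.hypot(w[...,0]-530,w[...,1]+390)<90)];
if len(P):print(rect(P),np.round(np.nanmedian(P,0)))
go(497,-20,290,8.3)
E
```

```text
t 13.5 p [ 526.8 -405.1  249.3] rv [2.583 1.778 0.003] q [-0.67  0.45  1.52  0.    1.16 -0.31] F [ 0.6 -0.6  0.2] w 43.83568020426559 0.0
675 (array([ 527.8, -404.7]), array([33.6, 19.1]), 68.6) [[ 515.8 -420.2  124.5]
 [ 528.  -403.3  129.9]
 [ 540.1 -387.2  132.2]] [  86.8511 -140.9662]
yaw 69.09 shift [ 349.2 -165.6  -43. ] turn [ 0.009 -0.002  1.061]
```

View pics/w8.png

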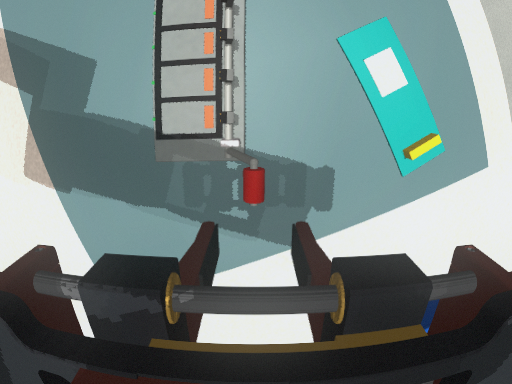

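Lever is raised: red grip at (254,185), the fingers now stand at the shaft (225,100), nests open at (190,80). Now one close look at the nests with the placing orientation.

>>> servo_tool(deltas=[[[130, -121, 10], [0, 0, 0.55]], [[130, -121, 10], [0, 0, 0.55]], [[130, -121, 10], [0, 0, 0.55]], [[130, -121, 10], [0, 0, 0.55]], [[130, -121, 10], [0, 0, 0.55]]])

```text
t: 14.02
ee_pos: [454.5, -234.4, 231.7]
orientation: [-2.972, -1.002, 0.006]
ft_force: [0.2, 0.1, -0.6]
width: 43.8
grasp_force: 0.0
```

>>> servo_tool(deltas=[[[0, 0, 0], [0, 0, 0.6]], [[0, 0, 0], [0, 0, 0.6]], [[0, 0, 0], [0, 0, 0.6]], [[0, 0, 0], [0, 0, 0.6]], [[0, 0, 0], [0, 0, 0.6]]])

```text
t: 14.43
ee_pos: [457.8, -238.8, 232.6]
orientation: [-3.139, -0.078, 0.003]
ft_force: [-1.0, -0.5, -0.3]
width: 43.7
grasp_force: 0.0
```

>>> servo_tool(deltas=[[[0, 0, 0], [0, 0, 0.42]], [[0, 0, 0], [0, 0, 0.42]], [[0, 0, 0], [0, 0, 0.42]], [[0, 0, 0], [0, 0, 0.42]], [[0, 0, 0], [0, 0, 0.42]]])

```text
t: 14.85
ee_pos: [457.8, -239.0, 232.6]
orientation: [-3.088, 0.571, 0.003]
ft_force: [-0.1, -0.3, 0.3]
width: 43.8
grasp_force: 0.0
```

```bash
python3 - <<'E'
from h import *
o,im,w,c=look('w9')
V=im['frame'].max(2)
C=(np.hypot(w[...,0]-497,w[...,1]+242)<190)&(w[...,2]>13)&(w[...,2]<30)
fo=np.array([496.9,-241.7]);a=np.radians(-20.9);F=np.array([[np.cos(a),np.sin(a)],[-np.sin(a),np.cos(a)]])
print('base',rect(w[C]))
n,l,s,ce=cv2.connectedComponentsWithStats((C&(V>80)).astype(np.uint8),connectivity=4)
for i in range(1,n):
    if s[i,4]>300:
        r=rect(w[l==i]);print('floor',s[i,4],np.round(ce[i]),r,np.round(F@(r[0]-fo),1),np.nanmedian(w[l==i][:,2]))
m=C&(V<60);r=rect(w[m]);print('dark',r,np.round(F@(r[0]-fo),1))
obs()
E
```

```text
t 14.85 p [ 457.8 -239.   232.6] rv [-3.088e+00  5.710e-01  3.000e-03] q [-0.5   0.25  1.86  0.    1.03  1.43] F [-0.1 -0.3  0.3] w 43.81588711829577 0.0
base (array([ 504.6, -257. ]), array([247.6, 124.9]), 69.0)
floor 1628 [251.  87.] (array([ 556.8, -274.8]), array([240.9,  14.7]), 69.0) [67.8 -9.6] 17.30435626072773
floor 2921 [285. 137.] (array([ 493.4, -252.7]), array([247.5, 100.7]), 68.9) [  0.7 -11.5] 17.26576673535652
floor 1972 [226. 139.] (array([ 506.7, -218.5]), array([43.6, 75. ]), 68.8) [ 0.9 25.2] 17.415864263579067
floor 1973 [266. 139.] (array([ 488.3, -265.7]), array([43. , 74.6]), 68.9) [  0.5 -25.5] 17.30693404326456
floor 1881 [188. 140.] (array([ 524. , -172.2]), array([44.5, 75.3]), 68.8) [ 0.5 74.6] 17.459924699830708
floor 1870 [305. 139.] (array([ 470.6, -312.2]), array([42.5, 74.2]), 69.2) [  0.6 -75.2] 17.294026137900687
dark (array([ 496.3, -241.6]), array([206.2,  89.9]), 69.5) [-0.6 -0.1]
t 14.9 p [ 457.9 -239.   232.8] rv [-3.089e+00  5.670e-01  3.000e-03] q [-0.5   0.25  1.86  0.    1.03  1.43] F [-0.   0.4 -0.6] w 44.31654296408589 0.0
```

View pics/w9.png

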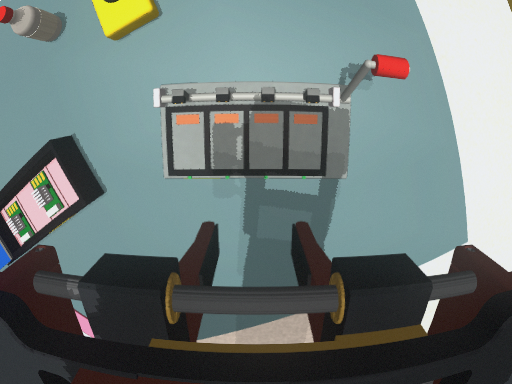

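Nests are clearly free at (188,140), (226,139), (266,139), (305,139) px; gold decals face the shaft. Now the first module.

>>> servo_tool(deltas=[[[-18, -170, 25], [0, 0, 0]], [[-18, -170, 25], [0, 0, 0]], [[-18, -170, 25], [0, 0, 0]], [[-18, -170, 25], [0, 0, 0]], [[-18, -170, 25], [0, 0, 0]]])

```text
t: 15.32
ee_pos: [502.3, -69.4, 207.4]
orientation: [-3.09, 0.56, 0.003]
ft_force: [-0.4, -0.8, 0.0]
width: 43.8
grasp_force: 0.0
```

>>> servo_tool(deltas=[[[-18, -170, 75], [0, 0, -0.51]], [[-18, -170, 75], [0, 0, -0.51]], [[-18, -170, 75], [0, 0, -0.51]], [[-18, -170, 75], [0, 0, -0.51]], [[-18, -170, 75], [0, 0, -0.51]]])

```text
t: 15.73
ee_pos: [545.6, 94.1, 131.6]
orientation: [-3.132, -0.245, 0.003]
ft_force: [-0.1, 0.9, 0.1]
width: 44.0
grasp_force: 0.0
```

```bash
cat > mods.py <<'E'
from h import *
import sys
o,im,w,c=look(sys.argv[1])
ax=np.array([[.990,.144],[-.144,.990]]);f=np.array([538,114.5])
C=np.hypot(w[...,0]-538,w[...,1]-115)<140
q=(w[...,:2]-f)@ax.T
I=(abs(q[...,0])<42)&(abs(q[...,1])<118)
for nm,m in(('green',I&c['green']&(w[...,2]>5)&(w[...,2]<16)),('sink',I&(w[...,2]>26)&(w[...,2]<37))):
    m=cv2.morphologyEx(m.astype(np.uint8),cv2.MORPH_CLOSE,np.ones((5,5)))*(I&np.isfinite(w[...,2]))
    n,l,s,ce=cv2.connectedComponentsWithStats(m.astype(np.uint8))
    for i in range(1,n):
        if s[i,4]>150:
            k=l==i;k&=(w[...,2]<16) if nm=='green' else (w[...,2]>26)
            r=rect(w[k]);print(nm,s[i,4],np.round(ce[i]),r,'case',np.round(ax@(r[0]-f),1),np.round(np.median(w[k][:,2]),1))
obs()
E
python3 mods.py w10
```

```text
t 15.7333 p [545.6  94.1 131.6] rv [-3.132e+00 -2.450e-01  3.000e-03] q [0.15 0.45 1.85 0.   0.85 1.56] F [-0.1  0.9  0.1] w 43.95811879431129 0.0
green 778 [166. 186.] (array([525.8, 187.8]), array([69.5, 37.8]), 7.4) case [-1.5 74.3] 9.2
green 952 [257. 187.] (array([542.2,  91.2]), array([63.4, 37.2]), 8.2) case [  0.8 -23.7] 9.2
sink 902 [139. 216.] (array([528.5, 177.4]), array([ 83.3, 108.3]), 8.0) case [-0.3 63.6] 32.5
sink 531 [344. 215.] (array([546. ,   1.7]), array([32.7, 85.1]), 73.9) case [  -8.3 -112.8] 33.0
sink 610 [256. 194.] (array([544.9,  91.8]), array([28.4, 17.8]), 8.6) case [  3.6 -23.5] 30.8
sink 568 [155. 197.] (array([526.1, 188.2]), array([28.7, 19.1]), 7.1) case [-1.2 74.7] 30.8
sink 503 [256. 239.] (array([501.6,  86.4]), array([ 3.7, 70.4]), 8.4) case [-40.1 -22.6] 34.6
t 15.7833 p [545.8  95.3 130.9] rv [-3.132 -0.24   0.004] q [0.15 0.45 1.85 0.   0.85 1.57] F [ 0.9  1.9 -0.1] w 44.19800056244035 0.0
```

View pics/w10.png

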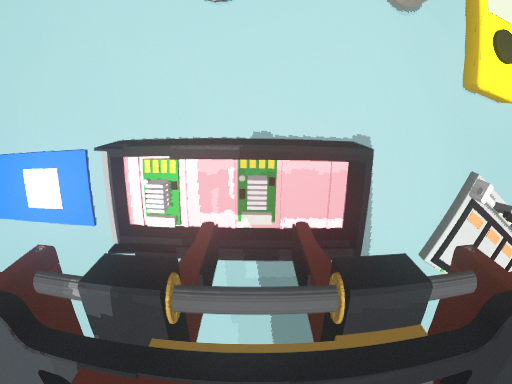

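Modules at (160,195) and (257,190) px, upright, gold up. Descend over the second one.

>>> servo_tool(deltas=[[[-1.2, 3, 35], [0, 0, 0]], [[-1.2, 3, 70], [0, 0, 0]], [[-1.2, 3, 85], [0, 0, 0]], [[-1.2, 3, 85], [0, 0, 0]]])

```text
t: 16.12
ee_pos: [542.2, 86.8, 45.3]
orientation: [3.133, 0.23, -0.011]
ft_force: [-0.6, -0.1, -0.3]
width: 44.0
grasp_force: 0.0
```

```bash
python3 - <<'E'
from h import *
obs();go(544.9,91.8,12.5,8.5)
E
```

```text
t 16.1167 p [542.2  86.8  45.3] rv [ 3.133  0.23  -0.011] q [ 0.14  0.58  1.89 -0.    0.68  1.56] F [-0.6 -0.1 -0.3] w 44.031985852284556 0.0
yaw 8.4 shift [ 3.7 -4.6 32.8] turn [ 0.     0.007 -0.002]
```

>>> servo_tool(deltas=[[[0, 0, 0], [0, 0, 0]], [[0, 0, 0], [0, 0, 0]], [[0, 0, 0], [0, 0, 0]]])

```text
t: 16.37
ee_pos: [546.5, 87.7, 50.4]
orientation: [-3.133, -0.229, -0.004]
ft_force: [-0.7, 1.0, 0.1]
width: 43.9
grasp_force: 0.0
```

```bash
python3 - <<'E'
from h import *
obs();go(544.9,91.8,12.5,8.5)
E
```

```text
t 16.3667 p [546.5  87.7  50.4] rv [-3.133 -0.229 -0.004] q [0.14 0.58 1.88 0.   0.68 1.56] F [-0.7  1.   0.1] w 43.862418350867536 0.0
yaw 8.35 shift [-1.1 -4.3 37.9] turn [ 0.    -0.003 -0.003]
```

>>> servo_tool(deltas=[[[-1, -4.2, 20], [0, 0, 0]], [[-1, -4.2, 32], [0, 0, 0]], [[-1, -4.2, 37.5], [0, 0, 0]], [[-1, -4.2, 37.5], [0, 0, 0]], [[-1, -4.2, 37.5], [0, 0, 0]]])

```text
t: 16.78
ee_pos: [543.8, 91.7, 11.5]
orientation: [3.133, 0.229, -0.0]
ft_force: [0.3, 0.0, 0.1]
width: 43.9
grasp_force: 0.0
```

>>> servo_tool(deltas=[[[0, 0, 0], [0, 0, 0]], [[0, 0, 0], [0, 0, 0]], [[0, 0, 0], [0, 0, 0]], [[0, 0, 0], [0, 0, 0]], [[0, 0, 0], [0, 0, 0]]], grip=1)

```text
t: 17.2
ee_pos: [544.0, 91.9, 11.7]
orientation: [-3.133, -0.229, -0.001]
ft_force: [-0.3, 0.9, 2.4]
width: 18.2
grasp_force: 30.0
```

>>> servo_tool(deltas=[[[0, 0, 0], [0, 0, 0]], [[0, 0, 0], [0, 0, 0]]])

```text
t: 17.37
ee_pos: [544.0, 91.9, 11.7]
orientation: [-3.133, -0.229, -0.001]
ft_force: [-0.3, -0.8, 4.6]
width: 17.6
grasp_force: 30.0
```

>>> servo_tool(deltas=[[[0, 0, -20], [0, 0, 0]], [[0, 0, -50], [0, 0, 0]], [[0, 0, -90], [0, 0, 0]], [[0, 0, -130], [0, 0, 0]], [[0, 0, -160], [0, 0, 0]]])

```text
t: 17.78
ee_pos: [544.1, 91.9, 174.0]
orientation: [-3.133, -0.229, -0.002]
ft_force: [0.9, 0.4, -0.4]
width: 17.7
grasp_force: 30.0
```

```bash
python3 - <<'E'
from h import *
obs()
go(524,-172.2,150,-20.9)
go(488.3,-265.7,150,-20.9)
E
```

```text
t 17.7833 p [544.1  91.9 174. ] rv [-3.133e+00 -2.290e-01 -2.000e-03] q [0.15 0.38 1.83 0.   0.93 1.57] F [ 0.9  0.4 -0.4] w 17.70380008975085 29.9958997964859
yaw 8.36 shift [-58.3 258.4  23.9] turn [-0.    -0.002  0.511]
yaw 8.36 shift [-107.2  345.7   23.8] turn [-0.    -0.002  0.511]
```

>>> servo_tool(deltas=[[[-29, 129, 0], [0, 0, 0]], [[-29, 129, 0], [0, 0, 0]], [[-29, 129, 0], [0, 0, 0]], [[-29, 129, 0], [0, 0, 0]]])

```text
t: 18.12
ee_pos: [533.0, -44.4, 171.6]
orientation: [3.132, 0.225, -0.0]
ft_force: [1.0, -0.1, -0.5]
width: 17.6
grasp_force: 30.0
```

>>> servo_tool(deltas=[[[-29, 129, 30], [0, 0, 0.511]], [[-29, 129, 30], [0, 0, 0.511]], [[-29, 129, 30], [0, 0, 0.511]], [[-29, 129, 30], [0, 0, 0.511]], [[-29, 129, 30], [0, 0, 0.511]]])

```text
t: 18.53
ee_pos: [522.9, -174.2, 140.3]
orientation: [-3.087, 0.584, 0.003]
ft_force: [0.9, 0.3, -0.1]
width: 17.7
grasp_force: 30.0
```

>>> servo_tool(deltas=[[[0, 0, 0], [0, 0, 0]], [[0, 0, 0], [0, 0, 0]], [[0, 0, 0], [0, 0, 0]]])

```text
t: 18.78
ee_pos: [524.1, -170.5, 141.6]
orientation: [-3.09, 0.565, -0.0]
ft_force: [-0.6, -0.2, -0.2]
width: 17.7
grasp_force: 30.0
```

```bash
python3 - <<'E'
from h import *
o,im,w,c=look('w11')
go(523.2,-171.9,60,-21)
P=w[c['green']&(np.hypot(w[...,0]-o['ee_pos'][0],w[...,1]-o['ee_pos'][1])<55)&(w[...,2]>o['ee_pos'][2]-20)];print(o['ee_pos'],len(P),rect(P),np.median(P[:,2]))
E
```

```text
t 18.7833 p [ 524.1 -170.5  141.6] rv [-3.09   0.565 -0.   ] q [-0.34  0.43  1.85  0.    0.86  1.6 ] F [-0.6 -0.2 -0.2] w 17.704327453031325 29.996028542518616
yaw -20.72 shift [-0.4  1.6 81.6] turn [-0.    -0.     0.005]
[ 524.0958715  -170.52654305  141.59775848] 1451 (array([ 545.4, -178.6]), array([38.2, 26.8]), 68.2) 139.11708968622443
```

>>> servo_tool(deltas=[[[-0.5, 1.6, 30], [0, 0, 0]], [[-0.5, 1.6, 60], [0, 0, 0]], [[-0.5, 1.6, 85], [0, 0, 0]], [[-0.5, 1.6, 95], [0, 0, 0]], [[-0.5, 1.6, 95], [0, 0, 0]]])

```text
t: 19.25
ee_pos: [521.4, -171.7, 44.5]
orientation: [-3.089, 0.567, 0.007]
ft_force: [0.4, -0.0, -1.4]
width: 17.9
grasp_force: 30.0
```

>>> servo_tool(deltas=[[[0, 0, 0], [0, 0, 0]], [[0, 0, 0], [0, 0, 0]], [[0, 0, 0], [0, 0, 0]]])

```text
t: 19.5
ee_pos: [524.0, -173.4, 47.9]
orientation: [3.089, -0.57, 0.004]
ft_force: [-1.3, -0.1, -0.1]
width: 17.8
grasp_force: 30.0
```

```bash
python3 - <<'E'
from h import *
obs();go(523,-171.8,24,-21)
E
```

```text
t 19.5 p [ 524.  -173.4   47.9] rv [ 3.089 -0.57   0.004] q [-0.34  0.58  1.89  0.    0.67  1.59] F [-1.3 -0.1 -0.1] w 17.75986286025532 29.99599277973175
yaw -20.89 shift [-1.6 -1.1 23.9] turn [-0.    -0.003  0.002]
```

>>> servo_tool(deltas=[[[-1.6, -1.1, 10], [0, 0, 0]], [[-1.6, -1.1, 18], [0, 0, 0]], [[-1.6, -1.1, 18], [0, 0, 0]], [[-1.6, -1.1, 18], [0, 0, 0]], [[-1.6, -1.1, 18], [0, 0, 0]]])

```text
t: 19.92
ee_pos: [521.6, -171.6, 28.2]
orientation: [-3.089, 0.571, 0.001]
ft_force: [-0.2, 0.1, -1.2]
width: 17.6
grasp_force: 30.0
```

>>> servo_tool(deltas=[[[0, 0, 3], [0, 0, 0]], [[0, 0, 5.5], [0, 0, 0]], [[0, 0, 5.5], [0, 0, 0]], [[0, 0, 5.5], [0, 0, 0]]])

```text
t: 20.25
ee_pos: [522.1, -171.7, 23.6]
orientation: [3.089, -0.571, 0.001]
ft_force: [-1.3, -0.3, 7.3]
width: 17.7
grasp_force: 30.0
```

>>> servo_tool(deltas=[[[0, 0, -0.5], [0, 0, 0]], [[0, 0, -0.5], [0, 0, 0]], [[0, 0, -0.5], [0, 0, 0]], [[0, 0, -0.5], [0, 0, 0]], [[0, 0, -0.5], [0, 0, 0]]], grip=0.1)

```text
t: 20.67
ee_pos: [521.7, -171.5, 23.2]
orientation: [-3.089, 0.57, 0.0]
ft_force: [0.4, -0.4, -0.1]
width: 39.4
grasp_force: 0.0
```

>>> servo_tool(deltas=[[[0, 0, -30], [0, 0, 0]], [[0, 0, -70], [0, 0, 0]], [[0, 0, -110], [0, 0, 0]], [[0, 0, -150], [0, 0, 0]], [[0, 0, -150], [0, 0, 0]]])

```text
t: 21.08
ee_pos: [526.0, -173.1, 180.7]
orientation: [3.087, -0.57, 0.019]
ft_force: [1.9, -0.2, -0.3]
width: 39.4
grasp_force: 0.0
```

```bash
cat > nests.py <<'E'
from h import *
import sys
o,im,w,c=look(sys.argv[1])
fo=np.array([497.4,-242.2]);a=np.radians(-21);F=np.array([[np.cos(a),np.sin(a)],[-np.sin(a),np.cos(a)]])
q=(w[...,:2]-fo)@F.T;I=(abs(q[...,0])<50)&(abs(q[...,1])<110)
for nm,m in(('green',I&c['green']&(w[...,2]>16)&(w[...,2]<30)),('sink',I&(w[...,2]>38)&(w[...,2]<50)&(abs(q[...,0])<25))):
    m=cv2.morphologyEx(m.astype(np.uint8),cv2.MORPH_CLOSE,np.ones((5,5)))
    n,l,s,ce=cv2.connectedComponentsWithStats(m)
    for i in range(1,n):
        if s[i,4]>100:
            k=(l==i)&I&(w[...,2]>16)&(w[...,2]<50)&((w[...,2]>38) if nm=='sink' else (w[...,2]<30))
            P=w[k];r=rect(P);z=np.linalg.lstsq(np.c_[P[:,:2]-P[:,:2].mean(0),np.ones(len(P))],P[:,2],rcond=None)[0];print(nm,s[i,4],np.round(ce[i]),r,'fix',np.round(F@(r[0]-fo),1),'z+slope',np.round(z,3))
E
python3 nests.py w12; python3 -c "
from h import *
obs();go(526,188,140,7.3)"
```

```text
t 21.0833 p [ 526.  -173.1  180.7] rv [ 3.087 -0.57   0.019] q [-0.34  0.37  1.83 -0.    0.93  1.6 ] F [ 1.9 -0.2 -0.3] w 39.37784418249861 0.0
green 1019 [255. 180.] (array([ 522.5, -171.8]), array([38.1, 71.6]), 68.2) fix [-1.8 74.7] z+slope [5.0000e-03 2.0000e-02 2.1365e+01]
sink 462 [255. 188.] (array([ 523. , -171.6]), array([17.7, 28.3]), 69.4) fix [-1.4 75.1] z+slope [5.0000e-03 7.0000e-03 4.2522e+01]
t 21.1333 p [ 524.5 -172.5  177.6] rv [ 3.088 -0.57   0.013] q [-0.34  0.37  1.83  0.    0.93  1.6 ] F [ 0.3  0.6 -0.5] w 39.215685707999924 0.0
yaw -20.92 shift [-127.6 -337.3   36.5] turn [ 0.002 -0.009 -0.493]
```

View pics/w12.png

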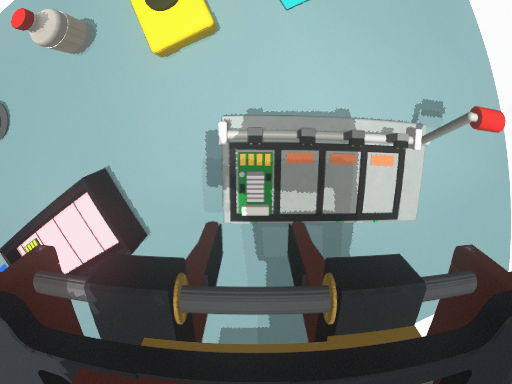

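Module 1 lies flat in the nest at (255,185) px, gold toward the fingers. Now the second module.

>>> servo_tool(deltas=[[[-64, -169, 0], [0, 0, 0]], [[-64, -169, 0], [0, 0, 0]], [[-64, -169, 0], [0, 0, 0]], [[-64, -169, 0], [0, 0, 0]], [[-64, -169, 0], [0, 0, 0]]])

```text
t: 21.55
ee_pos: [520.8, 13.1, 171.8]
orientation: [-3.09, 0.567, 0.005]
ft_force: [0.0, 0.6, 0.4]
width: 39.5
grasp_force: 0.0
```

>>> servo_tool(deltas=[[[-64, -169, 36], [0, 0, -0.493]], [[-64, -169, 36], [0, 0, -0.493]], [[-64, -169, 36], [0, 0, -0.493]], [[-64, -169, 36], [0, 0, -0.493]], [[-64, -169, 36], [0, 0, -0.493]]])

```text
t: 21.97
ee_pos: [521.2, 193.5, 134.8]
orientation: [-3.134, -0.214, 0.005]
ft_force: [0.9, -0.5, 0.5]
width: 39.5
grasp_force: 0.0
```

>>> servo_tool(deltas=[[[0, 0, 35], [0, 0, 0]], [[0, 0, 60], [0, 0, 0]], [[0, 0, 60], [0, 0, 0]], [[0, 0, 60], [0, 0, 0]], [[0, 0, 60], [0, 0, 0]]])

```text
t: 22.38
ee_pos: [522.9, 189.6, 77.5]
orientation: [3.135, 0.2, -0.001]
ft_force: [0.4, -0.8, 0.4]
width: 39.7
grasp_force: 0.0
```

```bash
python3 mods.py w13; python3 -c "
from h import *
go(526.1,188.2,12,7.3)"
```

```text
t 22.3833 p [522.9 189.6  77.5] rv [ 3.135e+00  2.000e-01 -1.000e-03] q [0.33 0.53 1.87 0.   0.74 1.77] F [ 0.4 -0.8  0.4] w 39.67351472663525 0.0
green 1489 [258. 194.] (array([526., 188.]), array([70.2, 37.4]), 7.3) case [-1.3 74.5] 9.3
sink 317 [204. 182.] (array([540.5, 229. ]), array([27.4, 65.1]), 69.9) case [ 19. 113.] 33.7
sink 1629 [423. 231.] (array([516.7,  48.3]), array([ 67.8, 160.6]), 36.8) case [-30.6 -62.5] 32.0
sink 909 [257. 210.] (array([525.8, 188.1]), array([28.4, 17.6]), 6.9) case [-1.5 74.6] 30.9
sink 601 [255. 257.] (array([487. , 184.8]), array([ 3.3, 52. ]), 8.0) case [-40.4  76.9] 33.2
t 22.4333 p [523.5 189.8  78.2] rv [-3.135e+00 -2.000e-01 -2.000e-03] q [0.33 0.53 1.87 0.   0.74 1.77] F [-0.1 -0.6  0.4] w 39.32410820910646 0.0
yaw 7.29 shift [ 2.3  1.9 66.2] turn [-0.    -0.001 -0.   ]
```

>>> servo_tool(deltas=[[[2.3, 1.9, 20], [0, 0, 0]], [[2.3, 1.9, 36], [0, 0, 0]], [[2.3, 1.9, 36], [0, 0, 0]], [[2.3, 1.9, 36], [0, 0, 0]], [[2.3, 1.9, 36], [0, 0, 0]]])

```text
t: 22.85
ee_pos: [526.3, 188.4, 42.8]
orientation: [-3.135, -0.2, -0.003]
ft_force: [0.3, 0.2, 0.2]
width: 39.6
grasp_force: 0.0
```

```bash
python3 -c "
from h import *
obs();go(525.9,188.2,12,7.3)"
```

```text
t 22.85 p [526.3 188.4  42.8] rv [-3.135e+00 -2.000e-01 -3.000e-03] q [ 0.32  0.59  1.87 -0.    0.67  1.77] F [0.3 0.2 0.2] w 39.637556323806436 0.0
yaw 7.3 shift [-0.5  0.1 30.8] turn [-0.    -0.002  0.   ]
```

>>> servo_tool(deltas=[[[-0.5, 0, 16], [0, 0, 0]], [[-0.5, 0, 28], [0, 0, 0]], [[-0.5, 0, 31], [0, 0, 0]], [[-0.5, 0, 31], [0, 0, 0]], [[-0.5, 0, 31], [0, 0, 0]]])

```text
t: 23.27
ee_pos: [524.9, 188.2, 10.6]
orientation: [3.135, 0.201, -0.0]
ft_force: [0.1, -1.1, -0.7]
width: 39.3
grasp_force: 0.0
```

>>> servo_tool(deltas=[[[0, 0, 0], [0, 0, 0]], [[0, 0, 0], [0, 0, 0]], [[0, 0, 0], [0, 0, 0]], [[0, 0, 0], [0, 0, 0]], [[0, 0, 0], [0, 0, 0]]], grip=1)

```text
t: 23.68
ee_pos: [525.1, 188.3, 10.8]
orientation: [-3.135, -0.201, -0.001]
ft_force: [-0.6, -0.4, 3.4]
width: 17.9
grasp_force: 30.0
```

>>> servo_tool(deltas=[[[0, 0, 0], [0, 0, 0]], [[0, 0, 0], [0, 0, 0]]])

```text
t: 23.85
ee_pos: [525.1, 188.3, 10.7]
orientation: [-3.135, -0.201, -0.001]
ft_force: [-0.8, -0.0, 4.4]
width: 17.5
grasp_force: 30.0
```

>>> servo_tool(deltas=[[[0, 0, -20], [0, 0, 0]], [[0, 0, -50], [0, 0, 0]], [[0, 0, -90], [0, 0, 0]], [[0, 0, -130], [0, 0, 0]], [[0, 0, -130], [0, 0, 0]]])

```text
t: 24.27
ee_pos: [529.0, 189.6, 147.1]
orientation: [-3.132, -0.2, -0.017]
ft_force: [0.5, -0.1, -0.7]
width: 17.8
grasp_force: 30.0
```

```bash
python3 -c "
from h import *
obs();go(488.3,-265.7,120,-21)"
```

```text
t 24.2667 p [529.  189.6 147.1] rv [-3.132 -0.2   -0.017] q [0.32 0.43 1.83 0.   0.87 1.77] F [ 0.5 -0.1 -0.7] w 17.822820956069933 29.99976933002472
yaw 7.32 shift [-98.6 446.5  25.1] turn [-0.005 -0.01   0.494]
```

>>> servo_tool(deltas=[[[-33, 149, 0], [0, 0, 0]], [[-33, 149, 0], [0, 0, 0]], [[-33, 149, 0], [0, 0, 0]], [[-33, 149, 0], [0, 0, 0]], [[-33, 149, 0], [0, 0, 0]]])

```text
t: 24.68
ee_pos: [509.8, 32.2, 139.7]
orientation: [3.135, 0.195, -0.003]
ft_force: [0.2, -0.4, -0.8]
width: 17.6
grasp_force: 30.0
```

>>> servo_tool(deltas=[[[-33, 149, 0], [0, 0, 0]], [[-33, 149, 0], [0, 0, 0]], [[-33, 149, 0], [0, 0, 0]], [[-33, 149, 0], [0, 0, 0]], [[-33, 149, 0], [0, 0, 0]]])

```text
t: 25.1
ee_pos: [497.2, -119.5, 140.0]
orientation: [3.135, 0.195, 0.0]
ft_force: [0.4, 0.3, -0.6]
width: 17.7
grasp_force: 30.0
```

>>> servo_tool(deltas=[[[-31, 149, 0], [0, 0, 0.494]], [[-31, 149, 0], [0, 0, 0.494]], [[-31, 149, 0], [0, 0, 0.494]], [[-31, 149, 0], [0, 0, 0.494]], [[-31, 149, 0], [0, 0, 0.494]]])

```text
t: 25.52
ee_pos: [486.1, -271.3, 140.1]
orientation: [3.085, -0.586, 0.003]
ft_force: [0.2, -0.1, -1.1]
width: 17.8
grasp_force: 30.0
```

>>> servo_tool(deltas=[[[0, 0, 35], [0, 0, 0]], [[0, 0, 65], [0, 0, 0]], [[0, 0, 85], [0, 0, 0]], [[0, 0, 85], [0, 0, 0]], [[0, 0, 85], [0, 0, 0]]])

```text
t: 25.93
ee_pos: [485.1, -265.9, 54.3]
orientation: [-3.088, 0.57, 0.005]
ft_force: [0.4, -0.1, -1.2]
width: 17.7
grasp_force: 30.0
```

>>> servo_tool(deltas=[[[0, 0, 0], [0, 0, 0]], [[0, 0, 0], [0, 0, 0]], [[0, 0, 0], [0, 0, 0]]])

```text
t: 26.18
ee_pos: [486.7, -267.7, 56.9]
orientation: [3.088, -0.571, 0.004]
ft_force: [0.5, 0.4, -0.8]
width: 17.7
grasp_force: 30.0
```

```bash
python3 -c "
from h import *
obs();go(487.5,-265.4,23,-21)"
```

```text
t 26.1833 p [ 486.7 -267.7   56.9] rv [ 3.088 -0.571  0.004] q [-0.52  0.57  1.88  0.    0.7   1.41] F [ 0.5  0.4 -0.8] w 17.65787325012363 29.999809563159943
yaw -20.95 shift [-0.2 -2.5 33.9] turn [ 0.    -0.003  0.001]
```

>>> servo_tool(deltas=[[[0.8, -2.4, 14], [0, 0, 0]], [[0.8, -2.4, 26], [0, 0, 0]], [[0.8, -2.4, 27], [0, 0, 0]], [[0.8, -2.4, 27], [0, 0, 0]], [[0.8, -2.4, 27], [0, 0, 0]]])

```text
t: 26.6
ee_pos: [487.3, -265.6, 28.6]
orientation: [3.089, -0.572, -0.0]
ft_force: [0.2, 0.7, -0.3]
width: 18.0
grasp_force: 30.0
```

>>> servo_tool(deltas=[[[0, 0, 0], [0, 0, 0]], [[0, 0, 0], [0, 0, 0]]])

```text
t: 26.77
ee_pos: [487.5, -265.8, 28.8]
orientation: [3.089, -0.572, 0.001]
ft_force: [0.4, -0.1, -1.4]
width: 17.9
grasp_force: 30.0
```

```bash
python3 -c "
from h import *
obs();go(488.2,-265.6,23,-21)"
```

```text
t 26.7667 p [ 487.5 -265.8   28.8] rv [ 3.089e+00 -5.720e-01  1.000e-03] q [-0.52  0.61  1.88 -0.    0.65  1.42] F [ 0.4 -0.1 -1.4] w 17.934542370750872 29.999680817127228
yaw -20.99 shift [ 0.5 -0.4  5.8] turn [ 0.    -0.001  0.   ]
```

>>> servo_tool(deltas=[[[0.4, -0.2, 3], [0, 0, 0]], [[0.4, -0.2, 6], [0, 0, 0]], [[0.4, -0.2, 6], [0, 0, 0]], [[0.4, -0.2, 6], [0, 0, 0]]])

```text
t: 27.1
ee_pos: [488.1, -265.7, 22.6]
orientation: [3.089, -0.572, 0.001]
ft_force: [-0.1, -0.8, 3.0]
width: 17.8
grasp_force: 30.0
```

>>> servo_tool(deltas=[[[0, 0, 0], [0, 0, 0]], [[0, 0, 0], [0, 0, 0]], [[0, 0, 0], [0, 0, 0]], [[0, 0, 0], [0, 0, 0]], [[0, 0, 0], [0, 0, 0]]], grip=0.1)

```text
t: 27.52
ee_pos: [487.7, -265.5, 22.4]
orientation: [3.089, -0.572, 0.0]
ft_force: [0.2, -0.5, 1.8]
width: 39.1
grasp_force: 0.9
```

>>> servo_tool(deltas=[[[0, 0, -30], [0, 0, 0]], [[0, 0, -70], [0, 0, 0]], [[0, 0, -110], [0, 0, 0]], [[-20, 0, -150], [0, 0, 0]], [[-20, 0, -180], [0, 0, 0]]])

```text
t: 27.93
ee_pos: [466.9, -257.3, 204.0]
orientation: [-3.089, 0.572, 0.003]
ft_force: [1.5, -0.2, -0.5]
width: 39.5
grasp_force: 0.0
```

>>> servo_tool(deltas=[[[0, 0, 0], [0, 0, 0]], [[0, 0, 0], [0, 0, 0]]])

```text
t: 28.1
ee_pos: [469.9, -258.9, 204.3]
orientation: [3.088, -0.572, 0.006]
ft_force: [-0.7, -0.5, -0.7]
width: 39.4
grasp_force: 0.0
```

```bash
python3 nests.py w14; python3 - <<'E'
from h import *
im=dict(np.load('w14.npz'));w=wpts(im);c=cols(im)
P=w[c['red']&(w[...,2]>60)&(np.hypot(w[...,0]-528,w[...,1]+404)<90)];print('red',len(P),rect(P) if len(P)>3 else '',np.nanmedian(P,0))
obs();go(527.2,-404.3,200,69)
E
```

```text
t 28.1 p [ 469.9 -258.9  204.3] rv [ 3.088 -0.572  0.006] q [-0.53  0.32  1.84  0.    0.98  1.41] F [-0.7 -0.5 -0.7] w 39.36213717464093 0.0
green 902 [255. 156.] (array([ 488.5, -266.2]), array([37.4, 69.7]), 68.5) fix [  0.3 -25.6] z+slope [9.0000e-03 1.5000e-02 2.1426e+01]
green 787 [175. 157.] (array([ 523.7, -171.8]), array([40. , 69.5]), 67.8) fix [-0.7 75.1] z+slope [-3.0000e-03 -6.0000e-03  2.1224e+01]
sink 411 [254. 161.] (array([ 489.5, -265.7]), array([17.6, 27.6]), 69.3) fix [  1.  -24.8] z+slope [-9.0000e-03  1.7000e-02  4.2734e+01]
sink 400 [167. 163.] (array([ 523.4, -172.1]), array([19.2, 28.2]), 68.1) fix [-0.8 74.8] z+slope [2.3000e-02 3.8000e-02 4.2597e+01]
red 806 (array([ 527.1, -404.4]), array([34.1, 20.3]), 69.0) [ 526.82928383 -402.95692253  129.85700627]
t 28.15 p [ 469.  -258.3  202.5] rv [ 3.089e+00 -5.720e-01  1.000e-03] q [-0.53  0.32  1.85 -0.    0.98  1.41] F [-0.1  0.  -0.4] w 39.70986822097934 0.0
yaw -20.98 shift [106.6 115.4   2.6] turn [ 1.00e-03 -1.00e-03 -1.57e+00]
```

View pics/w14.png

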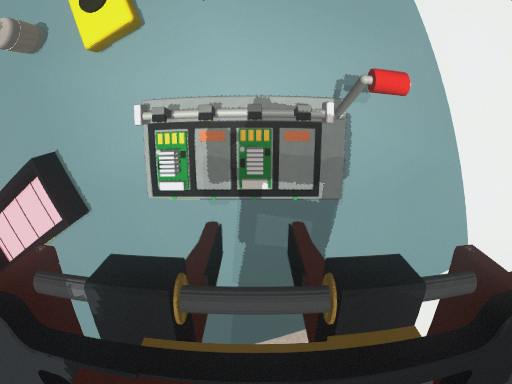

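Both modules lie flat in nests at (170,160) and (255,158) px, gold end to the shaft; the case is empty. Now lower the lever (grip at (389,82) px).

>>> servo_tool(deltas=[[[106.5, 115.4, 0], [0, 0, -0.55]], [[106.5, 115.4, 0], [0, 0, -0.55]], [[106.5, 115.4, 0], [0, 0, -0.55]], [[106.5, 115.4, 0], [0, 0, -0.55]], [[106.5, 115.4, 0], [0, 0, -0.55]]], grip=0)

```text
t: 28.57
ee_pos: [528.2, -409.0, 199.3]
orientation: [3.127, 0.295, -0.001]
ft_force: [-1.0, 0.8, 0.3]
width: 43.8
grasp_force: 0.0
```

>>> servo_tool(deltas=[[[0, 0, 0], [0, 0, -0.6]], [[0, 0, 0], [0, 0, -0.6]], [[0, 0, 0], [0, 0, -0.6]], [[0, 0, 0], [0, 0, -0.6]], [[0, 0, 0], [0, 0, -0.6]]])

```text
t: 28.98
ee_pos: [526.2, -403.5, 199.0]
orientation: [-2.896, -1.207, 0.004]
ft_force: [-0.0, 0.1, 0.4]
width: 43.9
grasp_force: 0.0
```

>>> servo_tool(deltas=[[[0, 0, 0], [0, 0, -0.42]], [[0, 0, 0], [0, 0, -0.42]], [[0, 0, 0], [0, 0, -0.42]], [[0, 0, 0], [0, 0, -0.42]], [[0, 0, 0], [0, 0, -0.42]]])

```text
t: 29.4
ee_pos: [526.2, -403.5, 199.3]
orientation: [-2.584, -1.778, 0.002]
ft_force: [-0.1, 0.0, -0.1]
width: 44.2
grasp_force: 0.0
```

>>> servo_tool(deltas=[[[0, 0, 30], [0, 0, 0]], [[0, 0, 50], [0, 0, 0]], [[0, 0, 50], [0, 0, 0]], [[0, 0, 50], [0, 0, 0]], [[0, 0, 50], [0, 0, 0]]])

```text
t: 29.82
ee_pos: [527.3, -404.4, 152.4]
orientation: [-2.59, -1.778, 0.0]
ft_force: [0.0, 0.3, 0.6]
width: 43.9
grasp_force: 0.0
```

```bash
python3 -c "
from h import *
obs();go(526.2,-404,104,69.1)"
```

```text
t 29.8167 p [ 527.3 -404.4  152.4] rv [-2.59  -1.778  0.   ] q [-0.67  0.56  1.58  0.    1.   -0.3 ] F [0.  0.3 0.6] w 43.855151086405165 0.0
yaw 68.93 shift [-0.1 -1.2 48.4] turn [-0.    -0.    -0.003]
```

>>> servo_tool(deltas=[[[0, -1, 25], [0, 0, 0]], [[0, -1, 48], [0, 0, 0]], [[0, -1, 48], [0, 0, 0]], [[0, -1, 48], [0, 0, 0]], [[0, -1, 48], [0, 0, 0]]])

```text
t: 30.23
ee_pos: [527.1, -404.6, 106.2]
orientation: [2.588, 1.777, 0.001]
ft_force: [0.8, 0.5, 0.7]
width: 44.0
grasp_force: 0.0
```

>>> servo_tool(deltas=[[[0, 0, 0], [0, 0, 0]], [[0, 0, 0], [0, 0, 0]], [[0, 0, 0], [0, 0, 0]], [[0, 0, 0], [0, 0, 0]], [[0, 0, 0], [0, 0, 0]]], grip=1)

```text
t: 30.65
ee_pos: [526.7, -404.2, 105.2]
orientation: [2.588, 1.778, 0.001]
ft_force: [0.0, 0.6, 4.1]
width: 21.5
grasp_force: 30.0
```

>>> servo_tool(deltas=[[[0, -13.5, -3.5], [0, 0, 0]], [[0, -27.4, -5], [0, 0, 0]], [[0, -41.3, -4.3], [0, 0, 0]], [[0, -55, -1.6], [0, 0, 0]], [[0, -68.1, 3.1], [0, 0, 0]]])

```text
t: 31.07
ee_pos: [464.0, -380.3, 103.7]
orientation: [2.586, 1.776, 0.003]
ft_force: [-0.0, 2.5, 12.9]
width: 21.5
grasp_force: 30.0
```

>>> servo_tool(deltas=[[[0, -12.2, 6.6], [0, 0, 0]], [[0, -23.4, 15], [0, 0, 0]], [[0, -33.1, 25], [0, 0, 0]], [[0, -41.3, 36.3], [0, 0, 0]], [[0, -46.9, 47], [0, 0, 0]]])

```text
t: 31.48
ee_pos: [417.0, -362.0, 54.4]
orientation: [-2.588, -1.778, 0.002]
ft_force: [-3.9, -0.1, 4.3]
width: 21.1
grasp_force: 30.0
```

>>> servo_tool(deltas=[[[0, -3.1, 7.8], [0, 0, 0]], [[0, -4.5, 12], [0, 0, 0]], [[0, -4.5, 12], [0, 0, 0]], [[0, -4.5, 12], [0, 0, 0]]])

```text
t: 31.82
ee_pos: [412.8, -360.3, 41.4]
orientation: [-2.586, -1.777, 0.003]
ft_force: [-6.6, -2.0, -2.2]
width: 21.2
grasp_force: 30.0
```

>>> servo_tool(deltas=[[[0, -1, 4], [0, 0, 0]], [[0, -1.3, 6], [0, 0, 0]], [[0, -1.3, 6], [0, 0, 0]], [[0, -1.3, 6], [0, 0, 0]]])

```text
t: 32.15
ee_pos: [411.8, -359.9, 36.3]
orientation: [-2.586, -1.777, 0.003]
ft_force: [-8.8, -0.4, 6.4]
width: 21.4
grasp_force: 30.0
```

>>> servo_tool(deltas=[[[0, 0, 1.5], [0, 0, 0]], [[0, 0, 3], [0, 0, 0]], [[0, 0, 3], [0, 0, 0]], [[0, 0, 3], [0, 0, 0]]])

```text
t: 32.48
ee_pos: [411.9, -360.1, 35.2]
orientation: [-2.587, -1.778, 0.002]
ft_force: [-13.0, 3.3, 27.6]
width: 21.1
grasp_force: 30.0
```

>>> servo_tool(deltas=[[[0, 0, 0], [0, 0, 0]], [[0, 0, 0], [0, 0, 0]], [[0, 0, 0], [0, 0, 0]], [[0, 0, 0], [0, 0, 0]], [[0, 0, 0], [0, 0, 0]]], grip=0)

```text
t: 32.9
ee_pos: [413.7, -360.6, 33.1]
orientation: [2.589, 1.779, 0.0]
ft_force: [0.1, 0.1, -0.1]
width: 43.6
grasp_force: 0.0
```

>>> servo_tool(deltas=[[[0, 0, -20], [0, 0, 0]], [[0, 0, -60], [0, 0, 0]], [[0, 0, -100], [0, 0, 0]], [[0, 0, -140], [0, 0, 0]], [[0, 0, -180], [0, 0, 0]]])

```text
t: 33.32
ee_pos: [413.3, -360.2, 214.9]
orientation: [-2.589, -1.779, 0.0]
ft_force: [0.5, -0.5, 0.0]
width: 43.8
grasp_force: 0.0
```

>>> servo_tool(deltas=[[[60, 40, 0], [0, 0, 0.5]], [[60, 40, 0], [0, 0, 0.5]], [[60, 40, 0], [0, 0, 0.5]], [[60, 40, 0], [0, 0, 0.5]], [[60, 40, 0], [0, 0, 0.5]]])

```text
t: 33.73
ee_pos: [472.9, -318.3, 213.1]
orientation: [-2.951, -1.078, 0.0]
ft_force: [0.2, 0.7, -0.2]
width: 43.8
grasp_force: 0.0
```

```bash
python3 nests.py w15; python3 - <<'E'
from h import *
im=dict(np.load('w15.npz'));w=wpts(im);c=cols(im)
P=w[c['red']&(w[...,2]>30)&(np.hypot(w[...,0]-413,w[...,1]+360)<70)];print('red',len(P),rect(P) if len(P)>3 else '',np.nanpercentile(P,[2,50,95],axis=0))
a=get_image('top');w=pts(a);c=cols(a)
m=c['blue']&(w[...,2]<25)&(w[...,0]>200)&(w[...,0]<800)&(abs(w[...,1]-350)<250)
n,l,s,ce=cv2.connectedComponentsWithStats(m.astype(np.uint8))
for i in range(1,n):
    if s[i,4]>100:print('lid top',s[i,4],ce[i],rect(w[l==i]))
P=w[c['yellow']&(w[...,2]>12)&(w[...,2]<45)&(np.hypot(w[...,0]-487,w[...,1]-470)<100)];print('bar',len(P),rect(P) if len(P)>3 else '')
obs();go(490,400,250,8.3)
E
```

```text
t 33.7333 p [ 472.9 -318.3  213.1] rv [-2.951 -1.078  0.   ] q [-0.61  0.35  1.76  0.    1.03  0.26] F [ 0.2  0.7 -0.2] w 43.76932730808546 0.0
green 848 [191.  66.] (array([ 522.9, -171.3]), array([39.5, 70.3]), 69.4) fix [-1.6 75.3] z+slope [2.0000e-03 0.0000e+00 2.1563e+01]
green 1040 [232. 133.] (array([ 488.5, -265.8]), array([38.3, 70.9]), 69.0) fix [  0.1 -25.2] z+slope [6.0000e-03 1.2000e-02 2.1537e+01]
sink 395 [183.  62.] (array([ 523. , -172.1]), array([18.9, 28.6]), 69.8) fix [-1.2 74.6] z+slope [6.000e-03 4.100e-02 4.271e+01]
sink 384 [227. 136.] (array([ 489.3, -265.8]), array([17.6, 28.7]), 69.9) fix [  0.9 -24.9] z+slope [-1.0000e-03 -5.0000e-03  4.2875e+01]
red 468 (array([ 413.4, -360.4]), array([33.6, 19.5]), 68.9) [[ 402.82697876 -375.90092965   51.5053575 ]
 [ 415.32828568 -358.9524547    60.63344446]
 [ 425.11371551 -344.69147304   62.7548166 ]]
lid top 1580 [102.16962025 210.4056962 ] (array([480.9, 372.6]), array([ 89.5, 228.5]), 8.5)
bar 84 (array([467.5, 450.9]), array([55.7, 15.4]), 9.6)
t 33.8333 p [ 472.3 -318.7  213. ] rv [-2.947 -1.088  0.   ] q [-0.61  0.35  1.76  0.    1.03  0.25] F [ 0.3  0.3 -0.5] w 43.71558614325918 0.0
yaw 40.53 shift [ 480.6 -534.8  -36.8] turn [-0.     0.     0.563]
```

View pics/w15.png

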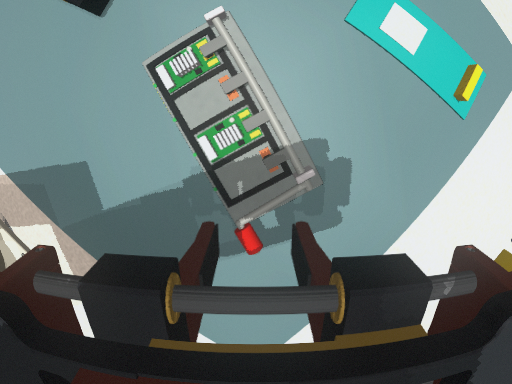

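Lever is down: red grip at (250,240) px, fingers over the gold strips at (215,48) and (250,120). The lid has been knocked to about (481,373) mm, so I go and look at it closely.

>>> servo_tool(deltas=[[[121, -143, 0], [0, 0, 0]], [[121, -143, 0], [0, 0, 0]], [[121, -143, 0], [0, 0, 0]], [[121, -143, 0], [0, 0, 0]], [[121, -143, 0], [0, 0, 0]]])

```text
t: 34.25
ee_pos: [470.9, -128.5, 213.0]
orientation: [-2.945, -1.089, 0.001]
ft_force: [0.1, -0.1, 0.8]
width: 43.8
grasp_force: 0.0
```

>>> servo_tool(deltas=[[[121, -143, 0], [0, 0, 0]], [[121, -143, 0], [0, 0, 0]], [[121, -143, 0], [0, 0, 0]], [[121, -143, 0], [0, 0, 0]], [[121, -143, 0], [0, 0, 0]]])

```text
t: 34.67
ee_pos: [471.3, 58.8, 213.4]
orientation: [-2.946, -1.09, -0.001]
ft_force: [-0.3, -0.4, -0.2]
width: 44.1
grasp_force: 0.0
```

>>> servo_tool(deltas=[[[121, -143, 0], [0, 0, 0]], [[121, -143, 0], [0, 0, 0]], [[121, -143, 0], [0, 0, 0]], [[121, -143, 0], [0, 0, 0]], [[121, -143, 0], [0, 0, 0]]])

```text
t: 35.08
ee_pos: [471.5, 246.7, 213.4]
orientation: [-2.945, -1.09, -0.002]
ft_force: [-0.9, 0.4, 0.7]
width: 44.0
grasp_force: 0.0
```

>>> servo_tool(deltas=[[[121, -143, 40], [0, 0, 0.563]], [[121, -143, 40], [0, 0, 0.563]], [[121, -143, 40], [0, 0, 0.563]], [[121, -143, 40], [0, 0, 0.563]], [[121, -143, 40], [0, 0, 0.563]]])

```text
t: 35.5
ee_pos: [470.9, 433.3, 172.2]
orientation: [-3.134, -0.218, 0.0]
ft_force: [-0.6, -0.2, 0.5]
width: 43.6
grasp_force: 0.0
```

>>> servo_tool(deltas=[[[0, 0, 30], [0, 0, 0]], [[0, 0, 50], [0, 0, 0]], [[0, 0, 50], [0, 0, 0]], [[0, 0, 50], [0, 0, 0]], [[0, 0, 50], [0, 0, 0]]])

```text
t: 35.92
ee_pos: [471.9, 430.4, 124.2]
orientation: [-3.133, -0.222, -0.001]
ft_force: [0.6, 0.0, 0.1]
width: 43.8
grasp_force: 0.0
```

```bash
cat > lid.py <<'E'
from h import *
import sys
o,im,w,c=look(sys.argv[1])
C=np.hypot(w[...,0]-475,w[...,1]-390)<230
P=w[C&c['blue']&(w[...,2]<20)];print('lid',len(P),rect(P),np.nanmedian(P[:,2]))
P=w[C&c['yellow']&(w[...,2]>24)&(w[...,2]<50)];r=rect(P);print('bar',len(P),r,np.nanmedian(P[:,2]))
a=r[2] if r[1][0]>r[1][1] else r[2]-90
obs();go(r[0][0],r[0][1],8.5,a)
E
python3 lid.py w16
```

```text
t 35.9167 p [471.9 430.4 124.2] rv [-3.133e+00 -2.220e-01 -1.000e-03] q [0.72 0.56 1.66 0.   0.92 2.15] F [0.6 0.  0.1] w 43.791907550133395 0.0
lid 14220 (array([482.3, 369.1]), array([ 91.3, 230.5]), 8.6) 4.243316701370077
bar 930 (array([471.3, 450.8]), array([58.8, 13.7]), 8.5) 28.173076005754467
t 35.9667 p [472.2 430.6 124.8] rv [-3.132e+00 -2.210e-01 -3.000e-03] q [0.72 0.56 1.66 0.   0.92 2.15] F [ 0.7 -0.1  0. ] w 44.029396605431074 0.0
yaw 8.08 shift [  1.7 -20.  116.3] turn [-0.001 -0.002 -0.007]
```

View pics/w16.png

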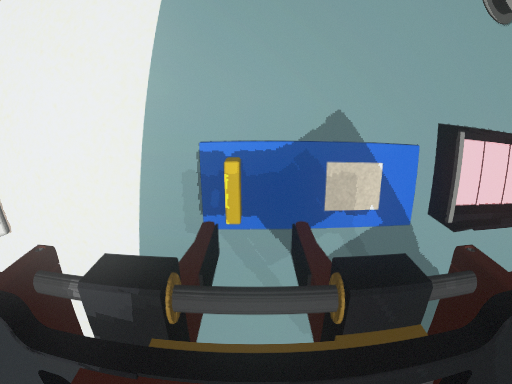

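Lid lies flat with its yellow bar at (233,190) px, gap to the case at right. Grip it again.

>>> servo_tool(deltas=[[[0.6, -21.4, 30], [0, 0, -0.006]], [[0.6, -21.4, 65], [0, 0, -0.006]], [[0.6, -21.4, 75], [0, 0, -0.006]], [[0.6, -21.4, 75], [0, 0, -0.006]], [[0.6, -21.4, 75], [0, 0, -0.006]]])

```text
t: 36.38
ee_pos: [469.2, 451.4, 49.2]
orientation: [-3.133, -0.23, -0.0]
ft_force: [-0.0, 1.1, -0.3]
width: 44.0
grasp_force: 0.0
```

```bash
python3 lid.py w17; python3 -c "
from h import *
go(469.8,451.7,8.8,8.5)"
```

```text
t 36.3833 p [469.2 451.4  49.2] rv [-3.133 -0.23  -0.   ] q [ 0.75  0.68  1.65 -0.    0.81  2.17] F [-0.   1.1 -0.3] w 44.01546618043104 0.0
lid 20186 (array([481.4, 368.7]), array([ 92.9, 232.4]), 8.6) 4.237268907067005
bar 1642 (array([470.9, 450.6]), array([59.4, 13.5]), 8.6) 28.160447753794557
t 36.4333 p [469.8 452.   50.1] rv [-3.132e+00 -2.300e-01 -2.000e-03] q [ 0.75  0.68  1.65 -0.    0.81  2.17] F [-1.4 -0.9 -0.6] w 43.885939615506175 0.0
yaw 8.39 shift [ 0.8  1.6 41.6] turn [-0.001 -0.002 -0.004]
yaw 8.39 shift [-0.1  0.3 41.3] turn [-0.001 -0.002 -0.002]
```

>>> servo_tool(deltas=[[[0, 0.6, 20], [0, 0, 0]], [[0, 0.6, 36], [0, 0, 0]], [[0, 0.6, 41], [0, 0, 0]], [[0, 0.6, 41], [0, 0, 0]], [[0, 0.6, 41], [0, 0, 0]]])

```text
t: 36.85
ee_pos: [469.6, 451.5, 8.7]
orientation: [-3.132, -0.23, -0.002]
ft_force: [0.2, -0.6, 1.6]
width: 43.9
grasp_force: 0.0
```

>>> servo_tool(deltas=[[[0, 0, 0], [0, 0, 0]], [[0, 0, 0], [0, 0, 0]], [[0, 0, 0], [0, 0, 0]], [[0, 0, 0], [0, 0, 0]], [[0, 0, 0], [0, 0, 0]]], grip=1)

```text
t: 37.27
ee_pos: [469.0, 451.2, 7.6]
orientation: [-3.133, -0.231, -0.001]
ft_force: [0.9, -1.4, 1.7]
width: 13.9
grasp_force: 1.0
```

>>> servo_tool(deltas=[[[0, 0, 0], [0, 0, 0]], [[0, 0, -12], [0, 0, 0]], [[0, 0, -30], [0, 0, 0]], [[0, 0, -45], [0, 0, 0]], [[0, 0, -45], [0, 0, 0]]])

```text
t: 37.68
ee_pos: [470.5, 452.7, 56.0]
orientation: [-3.13, -0.23, -0.007]
ft_force: [0.2, 0.5, -0.3]
width: 13.6
grasp_force: 30.0
```

>>> servo_tool(deltas=[[[0, 0, 0], [0, 0, 0]], [[0, 0, 0], [0, 0, 0]], [[0, 0, 0], [0, 0, 0]]])

```text
t: 37.93
ee_pos: [468.3, 450.6, 51.5]
orientation: [3.132, 0.23, -0.002]
ft_force: [-0.3, -0.2, -0.9]
width: 14.1
grasp_force: 30.0
```

```bash
python3 - <<'E'
from h import *
o,im,w,c=look('w18')
C=np.hypot(w[...,0]-475,w[...,1]-390)<230
P=w[C&c['blue']&(w[...,2]<70)&(w[...,2]>25)];print('lid',len(P),rect(P));A=np.c_[P[:,:2]-[481,369],np.ones(len(P))];print(np.linalg.lstsq(A,P[:,2],rcond=None)[0])
ax=np.array([-.1445,.9895]);t=235;print('align at 235 out:',np.array([526.3,195.5])+ax*t)
x,y=np.array([526.3,195.5])+ax*250;go(x,y,52.8,8.3)
P=w[(w[...,2]>52)&(w[...,2]<60)&(np.hypot(w[...,0]-538,w[...,1]-115)<150)];print('rim',len(P),rect(P))
E
```

```text
t 37.9333 p [468.3 450.6  51.5] rv [ 3.132e+00  2.300e-01 -2.000e-03] q [0.75 0.68 1.66 0.   0.81 2.17] F [-0.3 -0.2 -0.9] w 14.064222507863377 29.999986588954926
lid 21570 (array([487.7, 357.8]), array([ 82.4, 254.5]), 8.5)
[-1.67788100e-03  1.25141220e-03  4.80552499e+01]
align at 235 out: [492.3425 428.0325]
yaw 8.41 shift [20.5 10.8 -1.4] turn [0.001 0.001 0.002]
rim 2 (array([470.5, 228.8]), array([0.8, 0. ]), -164.4)
```

>>> servo_tool(deltas=[[[10, 4, -1], [0, 0, 0.002]], [[20.5, 8, -1.3], [0, 0, 0.002]], [[20.5, 8, -1.3], [0, 0, 0.002]], [[20.5, 8, -1.3], [0, 0, 0.002]], [[20.5, 8, -1.3], [0, 0, 0.002]]])

```text
t: 38.4
ee_pos: [490.5, 445.8, 53.3]
orientation: [3.133, 0.226, -0.001]
ft_force: [-0.8, -0.4, -1.4]
width: 14.1
grasp_force: 30.0
```

```bash
python3 - <<'E'
from h import *
o,im,w,c=look('w19')
ax=np.array([[.9895,.1445],[-.1445,.9895]]);T0=np.array([526.3,195.5])
print('case rel',ax@(o['ee_pos'][:2]-T0))
C=np.hypot(w[...,0]-495,w[...,1]-360)<160
m=C&c['blue']&(w[...,2]<56)&(w[...,2]>40);P=w[m];q=(P[:,:2]-[538,114.5])@ax.T
print('lid case-x at far end',[ (round(np.percentile(q[(abs(q[:,1]-y)<6),0],1),1),round(np.percentile(q[(abs(q[:,1]-y)<6),0],99),1)) for y in (160,200,240)],np.median(P[:,2]), rect(P))
w2=w.reshape(-1,3);q=(w2[:,:2]-[538,114.5])@ax.T;k=(w2[:,2]>50)&(w2[:,2]<62)&(abs(q[:,0])<60)&(q[:,1]>-130)&(q[:,1]<60)
print('rails',k.sum(),[np.round(np.percentile(q[k&(q[:,0]*s>0),0],[2,50,98]),1) for s in(1,-1) if (k&(q[:,0]*s>0)).sum()>5])
x,y=T0+ax[1]*200;go(x,y,52.7,8.3)
E
```

```text
t 38.4 p [490.5 445.8  53.3] rv [ 3.133e+00  2.260e-01 -1.000e-03] q [0.72 0.69 1.62 0.   0.83 2.15] F [-0.8 -0.4 -1.4] w 14.096031376153906 30.000069737434387
case rel [  0.78774392 252.88253312]
lid case-x at far end [(np.float64(-16.5), np.float64(46.9)), (np.float64(-34.2), np.float64(47.0)), (np.float64(-33.6), np.float64(47.0))] 49.817253818505776 (array([507.6, 365.6]), array([ 82.6, 229.1]), 8.3)
rails 0 []
yaw 8.27 shift [-0.5 53.   0.6] turn [ 0.     0.001 -0.001]
```

View pics/w19.png

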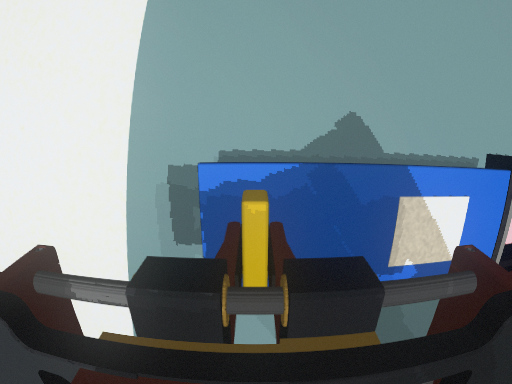

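Lid held level, its edge matches the position it had when slid out; case lip at (500,200) px. Insert gradually.

>>> servo_tool(deltas=[[[-0.5, 18, 0.5], [0, 0, 0]], [[-0.5, 36, 0.5], [0, 0, 0]], [[-0.5, 53, 0.5], [0, 0, 0]], [[-0.5, 53, 0.5], [0, 0, 0]], [[-0.5, 53, 0.5], [0, 0, 0]]])

```text
t: 38.87
ee_pos: [497.6, 392.3, 53.2]
orientation: [3.133, 0.224, -0.001]
ft_force: [0.6, -0.2, -1.1]
width: 13.8
grasp_force: 30.0
```

>>> servo_tool(deltas=[[[0, 12, 0], [0, 0, 0]], [[0, 24, 0], [0, 0, 0]], [[0, 36, 0], [0, 0, 0]], [[0, 48, 0], [0, 0, 0]], [[0, 48, 0], [0, 0, 0]]])

```text
t: 39.28
ee_pos: [504.3, 343.5, 52.9]
orientation: [3.133, 0.225, -0.002]
ft_force: [-0.2, -0.7, -0.2]
width: 14.0
grasp_force: 30.0
```

```bash
python3 - <<'E'
from h import *
o,im,w,c=look('w20')
ax=np.array([[.9895,.1445],[-.1445,.9895]]);T0=np.array([526.3,195.5])
print('case rel',ax@(o['ee_pos'][:2]-T0))
w2=w.reshape(-1,3);q=(w2[:,:2]-[538,114.5])@ax.T;B=c['blue'].ravel()&(abs(q[:,0])<60)
for y in(60,90,130,170):
    k=B&(abs(q[:,1]-y)<6)&(w2[:,2]>40)&(w2[:,2]<60)
    if k.sum()>10:print(y,np.percentile(q[k,0],[1,99]),np.median(w2[k,2]))
k=B&(w2[:,2]>40)&(w2[:,2]<56);print('lid y range',np.percentile(q[k,1],[.5,99.5]))
k=(w2[:,2]>50)&(w2[:,2]<62)&(abs(q[:,0])<60)&(q[:,1]>-60)&(q[:,1]<40)&~c['blue'].ravel()
print('rails',k.sum(),[np.round(np.percentile(q[k&(q[:,0]*s>0),0],[2,50,98]),1) for s in(1,-1) if (k&(q[:,0]*s>0)).sum()>5])
x,y=T0;go(x,y,52.7,8.3)
E
```

```text
t 39.2833 p [504.3 343.5  52.9] rv [ 3.133e+00  2.250e-01 -2.000e-03] q [ 0.58  0.63  1.75 -0.    0.76  2.01] F [-0.2 -0.7 -0.2] w 13.958077711302476 30.0000062584877
case rel [ -0.3604281  149.66374909]
60 [-15.66643415  45.57789367] 49.42920328901147
90 [-35.02719992  45.96001966] 49.479904987604215
130 [-35.18355949  45.90465537] 49.43762799374004
170 [-13.60252487  45.87377656] 49.47536013283036
lid y range [ 38.77846088 263.08148477]
rails 29 [array([-40.8, -39.9, -39.1])]
yaw 8.19 shift [  0.3 150.8   0.4] turn [ 0.     0.001 -0.002]
```

View pics/w20.png

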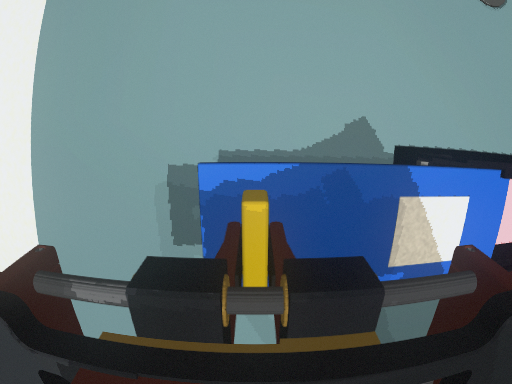

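I have now viewed more than the 14 pictures allowed (17), so I go on with numbers only. The lid's end has entered the grooves without force.

>>> servo_tool(deltas=[[[0, 14, 0], [0, 0, 0]], [[0, 28, 0], [0, 0, 0]], [[0, 42, 0], [0, 0, 0]], [[0, 56, 0], [0, 0, 0]], [[0, 70, 0], [0, 0, 0]]])

```text
t: 39.75
ee_pos: [514.5, 275.2, 53.1]
orientation: [3.133, 0.227, -0.0]
ft_force: [-0.2, -0.3, -1.8]
width: 13.7
grasp_force: 30.0
```

>>> servo_tool(deltas=[[[0, 14, 0], [0, 0, 0]], [[0, 28, 0], [0, 0, 0]], [[0, 42, 0], [0, 0, 0]], [[0, 56, 0], [0, 0, 0]], [[0, 66, 0], [0, 0, 0]]])

```text
t: 40.17
ee_pos: [524.2, 209.8, 53.1]
orientation: [3.133, 0.226, -0.0]
ft_force: [-0.8, 0.2, -1.0]
width: 13.8
grasp_force: 30.0
```

>>> servo_tool(deltas=[[[0, 4, 0], [0, 0, 0]], [[0, 8, 0], [0, 0, 0]], [[0, 10, 0], [0, 0, 0]], [[0, 10, 0], [0, 0, 0]], [[0, 10, 0], [0, 0, 0]]])

```text
t: 40.58
ee_pos: [525.5, 202.1, 53.1]
orientation: [-3.133, -0.228, -0.0]
ft_force: [-0.6, 0.5, -0.9]
width: 13.9
grasp_force: 30.0
```

```bash
cat > chk.py <<'E'
from h import *
import sys
o,im,w,c=look(sys.argv[1])
ax=np.array([[.9895,.1445],[-.1445,.9895]]);T0=np.array([526.3,195.5])
print('case rel',ax@(o['ee_pos'][:2]-T0))
w2=w.reshape(-1,3);q=(w2[:,:2]-[538,114.5])@ax.T;B=c['blue'].ravel()&(abs(q[:,0])<60)&(w2[:,2]>35)&(w2[:,2]<56)
for y in(-80,-40,0,40,60,90,108):
    k=B&(abs(q[:,1]-y)<5)
    if k.sum()>10:print(y,np.round(np.percentile(q[k,0],[1,99]),1),np.round(np.median(w2[k,2]),1))
print('lid y range',np.percentile(q[B,1],[.5,99.5]))
E
python3 chk.py w21
```

```text
t 40.5833 p [525.5 202.1  53.1] rv [-3.133 -0.228 -0.   ] q [0.35 0.58 1.86 0.   0.7  1.77] F [-0.6  0.5 -0.9] w 13.892251758066964 30.000041127204895
case rel [0.124659   6.62718059]
-80 [-12.8  40.5] 49.5
-40 [-34.5  40.1] 49.5
0 [-33.9  38.7] 49.6
40 [-13.   39.1] 49.6
60 [-12.4  46. ] 49.7
90 [31.2 46.4] 49.7
108 [-7.6 46.6] 49.8
lid y range [-105.85419077  120.13034251]
```

>>> servo_tool(deltas=[[[0, 3, 0], [0, 0, 0]], [[0, 6, 0], [0, 0, 0]], [[0, 6.5, 0], [0, 0, 0]], [[0, 6.5, 0], [0, 0, 0]]])

```text
t: 40.97
ee_pos: [526.4, 195.1, 53.0]
orientation: [3.133, 0.227, -0.0]
ft_force: [-0.2, 0.3, -2.7]
width: 13.7
grasp_force: 30.0
```

>>> servo_tool(deltas=[[[0, 0, 0], [0, 0, 0]], [[0, 0, 0], [0, 0, 0]]])

```text
t: 41.13
ee_pos: [526.4, 195.3, 53.1]
orientation: [-3.133, -0.227, 0.0]
ft_force: [-1.2, -1.1, -1.6]
width: 14.2
grasp_force: 30.0
```

```bash
python3 chk.py w22
```

```text
t 41.1333 p [526.4 195.3  53.1] rv [-3.133 -0.227  0.   ] q [0.33 0.58 1.86 0.   0.7  1.76] F [-1.2 -1.1 -1.6] w 14.203778999720383 30.0003182888031
case rel [ 0.03099672 -0.23613338]
-80 [-11.1  39. ] 49.5
-40 [-34.7  39.1] 49.6
0 [-28.   38.8] 49.6
40 [-13.2  40.6] 49.7
60 [-9.2 46.3] 49.8
90 [11.9 46.3] 49.7
108 [-12.5  46.6] 49.7
lid y range [-112.36104905  113.44409447]
```

>>> servo_tool(deltas=[[[0, 0, 2], [0, 0, 0]], [[0, 0, 4], [0, 0, 0]], [[0, 0, 6], [0, 0, 0]], [[0, 0, 6.6], [0, 0, 0]], [[0, 0, 6.6], [0, 0, 0]]])

```text
t: 41.6
ee_pos: [526.2, 195.2, 46.1]
orientation: [3.133, 0.227, -0.001]
ft_force: [-0.6, -0.6, -1.0]
width: 13.8
grasp_force: 30.0
```

```bash
python3 chk.py w23; python3 -c "
from h import *
obs()"
```

```text
t 41.6 p [526.2 195.2  46.1] rv [ 3.133e+00  2.270e-01 -1.000e-03] q [ 0.33  0.59  1.86 -0.    0.69  1.76] F [-0.6 -0.6 -1. ] w 13.781387728974297 30.00010907649994
case rel [-0.16935375 -0.27880749]
-80 [-11.6  37.1] 42.6
-40 [-35.   37.4] 42.7
0 [-28.4  37.2] 42.7
40 [-13.3  37.5] 42.7
60 [-10.  45.] 42.7
90 [11.7 44.9] 42.8
108 [-12.7  46. ] 42.8
lid y range [-112.720059    113.41968008]
t 41.65 p [526.2 195.2  46.3] rv [ 3.133e+00  2.270e-01 -1.000e-03] q [0.33 0.59 1.86 0.   0.69 1.76] F [ 0.2 -0.8 -0.7] w 13.579182065461403 29.999958872795105
```

>>> servo_tool(deltas=[[[0, 0, 0.3], [0, 0, 0]], [[0, 0, 0.3], [0, 0, 0]], [[0, 0, 0.3], [0, 0, 0]], [[0, 0, 0.3], [0, 0, 0]], [[0, 0, 0.3], [0, 0, 0]]], grip=0)

```text
t: 42.07
ee_pos: [526.5, 195.3, 46.3]
orientation: [-3.133, -0.227, -0.0]
ft_force: [0.3, -0.3, -0.3]
width: 42.4
grasp_force: 0.0
```

>>> servo_tool(deltas=[[[0, 0, -20], [0, 0, 0]], [[0, 0, -60], [0, 0, 0]], [[0, 0, -100], [0, 0, 0]], [[0, 0, -130], [0, 0, 0]], [[0, 0, -130], [0, 0, 0]]])

```text
t: 42.48
ee_pos: [530.1, 196.6, 182.6]
orientation: [-3.131, -0.227, -0.016]
ft_force: [1.4, -0.2, 0.7]
width: 43.9
grasp_force: 0.0
```

>>> servo_tool(deltas=[[[-40, 40, 0], [0, 0, 0]], [[-40, 80, -30], [0, 0, 0]], [[-40, 120, -60], [0, 0, 0]], [[-40, 120, -90], [0, 0, 0]], [[-40, 120, -100], [0, 0, 0]]])

```text
t: 42.9
ee_pos: [505.1, 68.2, 279.2]
orientation: [3.133, 0.223, 0.005]
ft_force: [1.0, 0.1, 1.5]
width: 44.5
grasp_force: 0.0
```

```bash
python3 chk.py w24; python3 - <<'E'
from h import *
a=get_image('top');w=pts(a);c=cols(a)
im=dict(np.load('w24.npz'));ww=wpts(im);cc=cols(im)
P=ww[cc['yellow']&(ww[...,2]>60)&(ww[...,2]<75)&(np.hypot(ww[...,0]-526,ww[...,1]-195)<60)];print('bar',rect(P),np.median(P,0))
P=ww[(ww[...,2]>52)&(ww[...,2]<60)&~cc['yellow']&(np.hypot(ww[...,0]-538,ww[...,1]-115)<150)];print('rim',rect(P))
for q in('mod1','meter','flux_bottle','solder_reel'):
    for r in finder.silhouettes(q,a)[:2]:print(q,round(r['score'],2),np.round(np.nanmedian(w[r['mask']],0)))
P=w[c['red']&(w[...,2]>30)&(np.hypot(w[...,0]-413,w[...,1]+360)<60)];print('red',rect(P),np.median(P,0))
fo=np.array([497.4,-242.2]);an=np.radians(-21);F=np.array([[np.cos(an),np.sin(an)],[-np.sin(an),np.cos(an)]])
q=(w[...,:2]-fo)@F.T;m=c['green']&(abs(q[...,0])<45)&(abs(q[...,1])<105)&(w[...,2]<40)
n,l,s,ce=cv2.connectedComponentsWithStats(cv2.morphologyEx(m.astype(np.uint8),cv2.MORPH_CLOSE,np.ones((3,3))))
for i in range(1,n):
    if s[i,4]>30:print('green',s[i,4],np.round(F@(rect(w[l==i])[0]-fo),1),np.median(w[l==i][:,2]))
E
```

```text
t 42.9 p [505.1  68.2 279.2] rv [3.133 0.223 0.005] q [ 0.11  0.18  1.83 -0.    1.13  1.54] F [1.  0.1 1.5] w 44.473477963306394 0.0
case rel [ -39.40681908 -122.92229216]
-80 [-39.9  40.2] 42.3
-40 [-40.3  40. ] 42.2
0 [-39.7  40.4] 42.3
40 [-39.3  40.5] 42.3
60 [-44.3  46.6] 42.2
90 [-43.  46.] 42.1
108 [-42.4  45.9] 42.3
lid y range [-112.57378902  113.14661461]
bar (array([528. , 194.4]), array([58.4, 13.5]), 8.0) [528.38704328 193.94918098  66.12452454]
rim (array([538.9, 114.3]), array([104.8, 244.3]), 8.2)
mod1 0.82 [ 484. -261.   26.]
mod1 0.72 [ 514. -168.   26.]
meter 0.85 [ 768. -153.   36.]
meter 0.68 [771. -26.  78.]
flux_bottle 0.61 [770. -25.  75.]
solder_reel 0.64 [749. 162.  40.]
red (array([ 410.2, -357.6]), array([32.4, 18.2]), 67.5) [ 410.14341666 -357.10734176   62.22353336]
green 126 [-0.7 75.6] nan
green 150 [  0.9 -25.2] nan
```

```bash
python3 -c "
from workcell import close_job
print(close_job())"
```

```text
the job is handed in; nothing more can be done
None
```

I handed the job in at about 43 s: both modules in the case (only two were there) lie flat in their own nests, gold ends under the fingers. The lever is down at its stop, the lid is shut flat behind the lip, and the bottle, reel and meter have not moved; I viewed 17 pictures, over the limit of 14.

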